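# Tap a specimen carrier true on a floating magnetic chuck and switch it on

### The job

The steel specimen carrier lies loose, skewed and off-centre on the magnetic chuck of the spring-mounted isolation platform. With gentle taps on its edges, this side and that, slow (under 5 cm a second) and none above 10 N, bring it square with and centred on the red cross so that it stays there when let go, without touching its polished top; then turn the red magnet switch fully clockwise to ON and let go. Leave everything else where it is.

Things in the scene. Friction and masses are not known exactly. Their poses are not given: they have to be found in the camera images.
- carrier: Specimen carrier: loose dark steel plate 110 x 110 mm, 14 mm thick, 0.8 kg (varies by a quarter), resting on a 60 mm square land 2 mm high, too wide to grip either way. Four black mounts (35 mm dia., centred 24 mm off both centre lines) with polished faces stand 3 mm proud of its top. Origin: centre of underside; x, y square to its edges, within 20 degrees of the cross's x, y at the start.
- cross (a point): Crossing of the two red lines on the chuck's top face, 130 mm above the table; x and y run along the red lines (x to the far side at zero yaw), z up. The chuck is a 160 x 160 x 50 mm steel block with brass pole lines, on the aluminium top plate (340 x 440 mm, upper face 80 mm above the table) of the isolation platform, and moves with it.
- chuck: The floating top: aluminium plate with the chuck. Origin below the plate, at the platform's origin when at rest; axes as the cross. It rides on springs: it gives sideways any way, 1 mm per 0.6 N (at most 14 mm), does not turn or sink, and settles within 1.2 s of letting go. A push on the carrier first carries the whole top along.
- platform: Fixed grey base frame of the platform, 340 x 440 x 14 mm, origin at the centre of its underside, on the table; at rest the cross lies 40 mm along its +y. The carrier slides on the chuck only once pushed harder than their drag (3 to 8 N, differs each time, felt as the force at which a push stops rising); let go, both spring back together by drag / stiffness.
- magnet_switch_grip (a point): Point at which to grip the magnet switch, on its upright turning axis: red knob (44 mm dia.) with a bar grip 42 mm long, 14 mm wide, from 120 to 150 mm above the table, on a grey housing, 152 mm from the cross along its -y. At joint value 0 the bar lies along the cross's x. This frame turns with the knob: x along the bar.
- magnet_switch (a joint): Turn of the magnet switch in rad: 0 is OFF, pi/2 (end stop) is ON; it grows as the knob is turned clockwise seen from above, and stays where it is left. Turning takes about 0.06 N m.
- mount_red: Red mounted specimen, 30 mm dia. x 18 mm, loose on the platform's top plate; origin under its centre.
- mount_green: Green mounted specimen, 30 mm dia. x 18 mm, loose on the platform's top plate; origin under its centre.
- screwdriver: Screwdriver lying on the table to the right; bystander.
- brush: Cleaning brush lying on the table to the left; bystander.
- lubricant: Blue bottle, 60 mm dia. x 160 mm, standing on the table to the left; bystander.
- paste_jar: Amber jar, 56 mm dia. x 60 mm, standing on the table to the left; bystander.
- caliper: Digital caliper, 200 mm long, lying on the table to the right; bystander.
There are look-alikes about, which are no part of the job. What is meant by the carrier is not blue, green or yellow, and is the larger of those in its own colour.

How it is judged:
On the way, in this order (a step that is already met when the one before it is completed fails the run):
1. the carrier is square and centred on the cross, let go and at rest (horizontal distance between carrier and cross below 0.002 m and angle between the x axis of carrier and the x axis of cross, either way round below 0.03 rad and linear speed of carrier below 0.004 m/s and contact force between the fingers and carrier below 0.1 N), for 0.3 s.
2. the magnet switch is turned to ON (value of joint magnet_switch above 1.35 rad), for 0.1 s.
At the end, for the whole second after the job is handed in: The carrier's centre is within 2 mm of the cross and its edges within 0.03 rad of the red lines, at rest and untouched, and the magnet switch is at ON (above 1.35 rad) (all of step 1 and value of joint magnet_switch above 1.35 rad).
It fails at once if the carrier is pushed with more than 10 N (contact force between the arm and carrier above 10 N).
It fails at once if the carrier is knocked: pushed along at more than 0.08 m/s (contact force between the fingers and carrier above 0.5 N and linear speed of carrier above 0.08 m/s).
It fails at once if the carrier is touched on its polished top (by a finger within 48 mm of both of its centre lines) (contact force between the fingers and carrier above 1 N and x of the grasp point in the frame of carrier between -0.048 and 0.048 m and y of the grasp point in the frame of carrier between -0.048 and 0.048 m).
It fails at once if the carrier is lifted or tipped off the chuck (z of carrier in the frame of cross above 0.005 m or angle between carrier's own z axis and vertical above 0.08 rad).
It fails at once if another thing is moved by more than 20 mm (distance of any of mount_red, mount_green, screwdriver, brush, lubricant, paste_jar, caliper from where it was at the start of the episode above 0.02 m).
It also fails if it takes over 72 s, if anything falls off the work surface, if the arm or the gripper's body presses on something with over 40 N, if the wrist force passes 120 N, or if a joint passes its speed limit or range.

### The arm

A 6-joint arm with a two-finger parallel gripper is mounted at the origin on the work surface. World frame = base frame: x ahead of the robot, y to its left, z up, the work surface at z = 0. Lengths are in m, angles in rad, forces in N, time in s.
With the tool pointing down it reaches from about 0.275 to 0.85 m from the base axis. Payload 19 kg.
Tool frame: the origin (TCP) lies on the centre line of the jaws, within the pads' length; the fingertips stand 11 mm ahead of it and the grasp point (between the pads) lies 8 mm behind it; z points along the fingers, x is the direction in which the jaws open and shut, and the axes are right-handed (so a half turn about z gives the same grasp; the last joint's range is limited). The gripper opens to 85 mm and grips with 20 to 120 N. Pads are 22 mm wide; open, the fingers measure 114 mm over their backs; the gripper's body (76 mm by 85 mm) begins 54 mm behind the grasp point. The pads swing forward as they close: fully open they stand 13 mm farther back than shut.
Start: joints at [1.035, 0.15, 1.437, -0, 1.554, -0.134], TCP at [0.225, 0.529, 0.242] pointing down, gripper open.
Joint ranges: [-2.8, 2.8], [-0.68, 2.1], [0.12, 2.68], [-1.39, 4.53], [0.16, 2.79], [-2.81, 2.81]. Speed limits (rad/s): [1.89, 1.89, 2.22, 3.01, 3.01, 3.01].

### API

Orientations are given as a rotation vector (axis times angle).
In Python, from bench import manip, eyes, order gives the robot as it stands.
- The arm moves only by the tool play_rows, never from a script. Its argument "commands" is text: rows parted by semicolons, each of 6 numbers parted by spaces: the shift along the tool's x, y, z in m, then the turn, a rotation vector about the tool's x, y, z in units of 6 degrees (1.0 is 6 degrees). In form: x y z rx ry rz; .... A call has 1 to 20 rows; each row shifts and turns the commanded pose from where the row before left it, along the tool's axes as they then stand; what a row does not reach is not made up. A row lasts 1/8 s, in which the tool goes at most 62.5 mm and 10.7 degrees, less where a joint would pass 70% of its speed; a pose out of reach is approached as far as the arm can. A call is refused whole if a number of a shift passes 0.0625 or a number of a turn 1, either way. A call with a gripper value outside its range is refused whole. "claw" is the finger opening in m, from 0 to 0.0854, set as the call begins (left out, the last holds). The fingers move at their own pace and stop on an object; "squeeze" is the grip in N (left out, the last holds). Time passes only in rows, so rows that do not move let the fingers close. It gives the time, the measured TCP pose, the force and the opening at its end, in the units of the state.
- manip.observe(): the state, without advancing time (a new reading comes with each control period).
- eyes.get_image(name): name is "side" or "top"; returns (picture, depth): 420x560x3 uint8, red, green, blue; 420x560 float32, m along the optical axis (not along the pixel's ray), 0 where there is no reading.
- eyes.camera_params(name): a dict with "mtx" (3x3 intrinsics, pixels), "rvec" (rotation vector, rad) and "tvec" (3), from world to camera coordinates, as OpenCV has them. Camera axes: x right, y down, z forward; pixel columns grow to the right and rows downward; lengths in m; the calibration is good to about 2 mm. A picture is of the moment at which its call begins. camera_params takes no time and is no camera call.
- order.job_done(): hands the job in, once; it reports no verdict.
The state is a dict: "clock": time; "q": joint angles; "joint_velocities": joint speeds; "tau": joint torques, N m; "tool_pos": TCP position; "tool_rot": TCP orientation; "ft_force": force on the tool from outside, world axes, zero at the start; "wrist_torque": the same for the moment, N m; "opening": opening from 0.0 (shut) to 1.0 (fully open).
Only numpy, scipy, OpenCV 4.12 (cv2) and the standard library are available. Lean on these libraries where they do the work, as an engineer would, in place of code of your own. Each camera call takes 0.05 s, during which the arm holds its last target.

## Working session

There is one attempt and no reset: what is moved stays moved. The work goes in short steps, Python scripts to look and compute and a tool call to move; the robot and the scene stay as the last step left them, time stands still between calls to the robot, and variables do not carry over. Pictures are saved under pics/ and viewed, and the job is handed in when it is done.

Besides the shell and the picture viewer there is one more tool, called as a command line: name --argument value ..., lists and objects as JSON in quotes. play_rows: Moves the arm, as the interface text tells. Its arguments: {"type":"object","properties":{"commands":{"type":"string"},"claw":{"type":"number"},"squeeze":{"type":"number"}},"required":["commands"]}

```bash
ls; mkdir -p pics; python3 - <<'E'
from bench import manip, eyes, order
import cv2,numpy as np
print(manip.observe())
for n in("side","top"):
    p,d=eyes.get_image(n); np.savez(f"{n}0.npz",p=p,d=d)
    cv2.imwrite(f"pics/{n}0.png",p[:,:,::-1])
    c=eyes.camera_params(n);print(n,c)
    R=cv2.Rodrigues(np.array(c["rvec"],float))[0];print("cam pos",-R.T@np.array(c["tvec"]).ravel())
E
```

```text
pics
{'clock': 0.0, 'q': array([ 1.03497558e+00,  1.50974702e-01,  1.43799265e+00,  5.49305085e-06,
        1.55379876e+00, -1.33981457e-01]), 'joint_velocities': array([-1.33530273e-03,  1.11816424e-03,  8.94113141e-04,  1.00537902e-03,
        2.03494760e-03,  9.61063280e-05]), 'tau': array([-2.93652141e-03, -7.13048387e+01, -5.70899928e+01, -6.06453614e-04,
        8.55425780e-03,  1.24716457e-04]), 'tool_pos': array([0.22478273, 0.52900351, 0.24170099]), 'tool_rot': array([ 2.61966578e+00,  1.73313987e+00, -1.66285965e-03]), 'ft_force': array([ 0.29199782, -0.27274582,  0.69101062]), 'wrist_torque': array([0.02409854, 0.01714351, 0.10666056]), 'opening': 1.003042113883697}
side {'mtx': array([[416.30868863,   0.        , 274.33427738],
       [  0.        , 416.30868863, 212.80378674],
       [  0.        ,   0.        ,   1.        ]]), 'rvec': array([ 2.06421687, -0.43428379,  0.25216949]), 'tvec': array([-0.4749931 ,  0.17633471,  0.92075611])}
cam pos [ 0.14799235 -0.83737316  0.61758291]
top {'mtx': array([[390.86320121,   0.        , 279.51523795],
       [  0.        , 390.86320121, 211.0396794 ],
       [  0.        ,   0.        ,   1.        ]]), 'rvec': array([ 2.14995517, -2.11786756,  0.14536356]), 'tvec': array([-0.00197117,  0.51831022,  1.06272271])}
cam pos [ 0.3504002  -0.01415706  1.12918032]
```

View pics/side0.png

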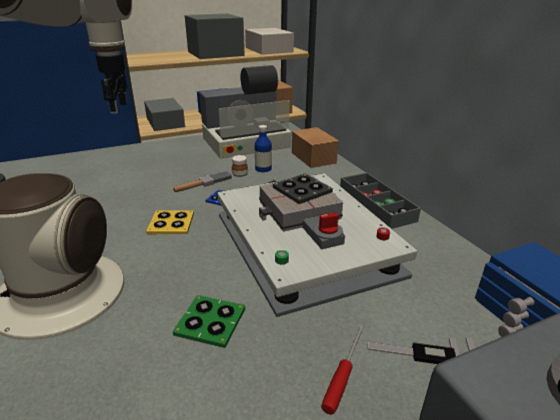

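View pics/top0.png

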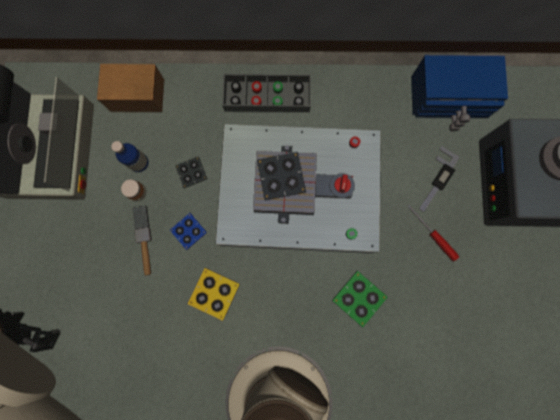

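```bash
python3 - <<'E'
import cv2,numpy as np
p=np.load("top0.npz")["p"][:,:,::-1]
c=p[135:230,235:365]; cv2.imwrite("pics/topc.png",cv2.resize(c,None,fx=6,fy=6,interpolation=cv2.INTER_CUBIC))
p=np.load("side0.npz")["p"][:,:,::-1]
c=p[165:260,250:380]; cv2.imwrite("pics/sidec.png",cv2.resize(c,None,fx=6,fy=6,interpolation=cv2.INTER_CUBIC))
E
```

```text
(no output)
```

View pics/topc.png

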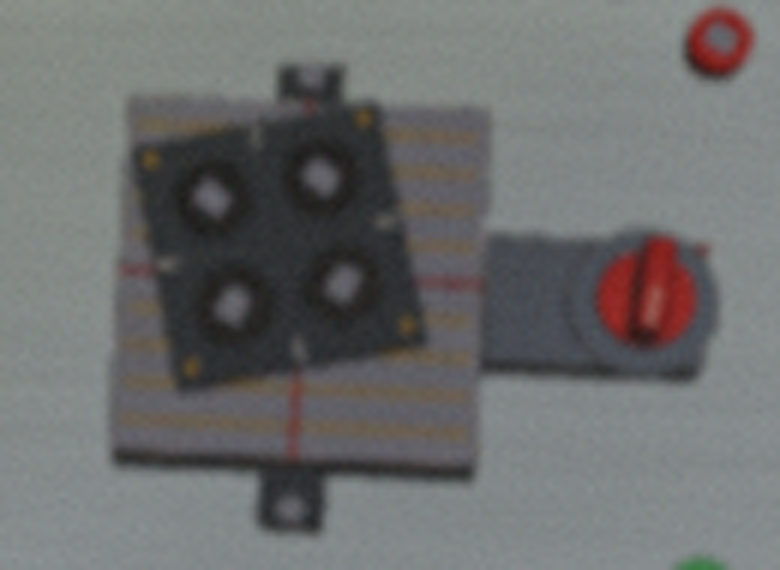

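View pics/sidec.png

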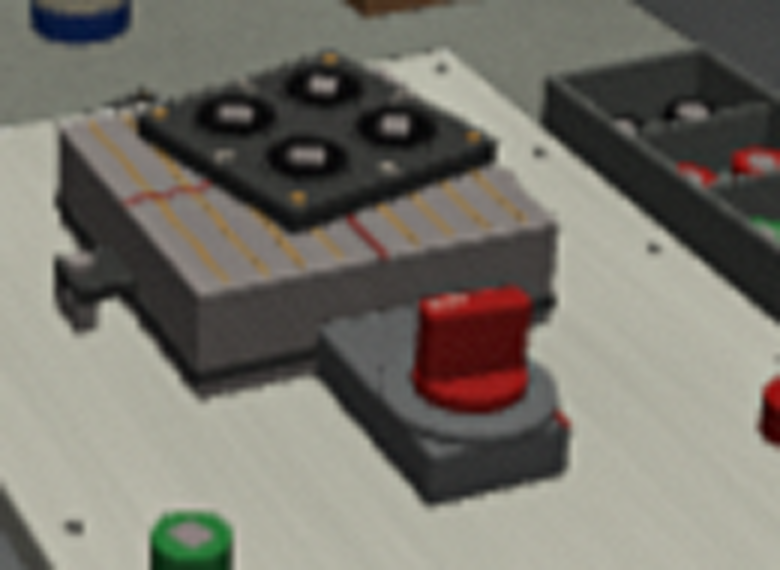

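```bash
cat > h.py <<'E'
import cv2,numpy as np
from scipy.optimize import least_squares
from bench import manip, eyes, order
class Cam:
    def __init__(s,n):
        c=eyes.camera_params(n); s.K=np.array(c["mtx"]); s.rv=np.array(c["rvec"],float); s.t=np.array(c["tvec"],float).ravel()
        s.R=cv2.Rodrigues(s.rv)[0]; s.o=-s.R.T@s.t
    def proj(s,P): return cv2.projectPoints(np.asarray(P,float).reshape(-1,1,3),s.rv,s.t,s.K,None)[0].reshape(-1,2)
    def atz(s,uv,z):
        uv=np.asarray(uv,float).reshape(-1,2)
        d=(np.c_[uv,np.ones(len(uv))]@np.linalg.inv(s.K).T)@s.R
        k=(z-s.o[2])/d[:,2]; return s.o+d*k[:,None]
    def pts(s,depth,uv):
        uv=np.asarray(uv,float).reshape(-1,2); z=np.array([depth[int(round(v)),int(round(u))] for u,v in uv])
        c=(np.c_[uv,np.ones(len(uv))]@np.linalg.inv(s.K).T)*z[:,None]
        return (c-s.t)@s.R
top=Cam("top"); side=Cam("side")
E
python3 - <<'E'
from h import *
d=np.load("top0.npz")["d"]
f=lambda L:[(235+x/6,135+y/6) for x,y in L]
def show(n,L): print(n,np.round(top.pts(d,f(L)),4).tolist())
show("carrier plain",[(265,243),(370,300),(160,165)])
show("mount",[(212,200),(320,178),(235,305),(343,285)])
show("chuck",[(440,400),(160,430),(450,150)])
show("plate",[(600,480),(600,100),(30,300)])
show("knob",[(655,255),(640,320)]); show("housing",[(530,300)]); show("brk",[(312,75),(292,510)])
show("red",[(718,40)])
for n,L in (("corners",[(135,150),(375,100),(425,345),(182,390)]),("ydots",[(150,160),(363,118),(407,325),(192,367)])):
    print(n,np.round(top.atz(f(L),.146),4).tolist())
print("mounts",np.round(top.atz(f([(212,200),(320,178),(343,285),(235,305)]),.149),4).tolist())
print("red ends",np.round(top.atz(f([(125,270),(478,285),(295,450),(310,105)]),.13),4).tolist())
s=np.load("side0.npz")["d"]
print(np.round(side.pts(s,[(105+i,110) for i in range(0,20,2)]),3).tolist())
E
```

```text
carrier plain [[0.5951, 0.0063, 0.1445], [0.3504, -0.0142, 1.1292], [0.6304, 0.0527, 0.1405]]
mount [[0.614, 0.0296, 0.1439], [0.6233, -0.017, 0.1478], [0.5674, 0.0187, 0.1457], [0.5763, -0.0275, 0.1476]]
chuck [[0.5302, -0.0702, 0.1287], [0.5145, 0.0504, 0.1345], [0.6407, -0.0738, 0.1334]]
plate [[0.5035, -0.1454, 0.0786], [0.6807, -0.1461, 0.0807], [0.5834, 0.1151, 0.078]]
knob [[0.5913, -0.1609, 0.1467], [0.5625, -0.1541, 0.1482]]
housing [[0.5801, -0.1113, 0.106]]
brk [[0.6819, -0.0129, 0.1093], [0.4839, -0.0068, 0.1093]]
red [[0.704, -0.1977, 0.0987]]
corners [[0.6354, 0.0633, 0.146], [0.659, -0.0404, 0.146], [0.5509, -0.0628, 0.146], [0.53, 0.0406, 0.146]]
ydots [[0.631, 0.0567, 0.146], [0.6509, -0.0353, 0.146], [0.5595, -0.055, 0.146], [0.54, 0.0366, 0.146]]
mounts [[0.6127, 0.0293, 0.149], [0.623, -0.017, 0.149], [0.576, -0.0274, 0.149], [0.5666, 0.0186, 0.149]]
red ends [[0.5858, 0.0676, 0.13], [0.5811, -0.0864, 0.13], [0.5073, -0.0078, 0.13], [0.6614, -0.0122, 0.13]]
[[0.209, 1.528, -0.029], [0.219, 1.513, -0.026], [0.229, 1.521, -0.029], [0.199, 0.479, 0.256], [0.204, 0.477, 0.256], [0.209, 0.473, 0.256], [0.215, 0.478, 0.254], [0.279, 1.523, -0.036], [0.289, 1.529, -0.039], [0.299, 1.514, -0.036]]
```

```bash
cat >> h.py <<'E'
from scipy.ndimage import map_coordinates
def rot(a): c,s=np.cos(a),np.sin(a); return np.array([[c,-s],[s,c]])
def cross(p,x0=(.583,-.010),yaw=-.03,ranges=(-.078,-.062,.062,.078),cam=None,skip=()):
    cam=cam or top; im=p.astype(float); red=im[:,:,0]-im[:,:,1]
    x0=np.array(x0,float)
    for it in range(4):
        R=rot(yaw); res=[]; 
        out={}
        for name,ax in (("x",0),("y",1)):
            P=[]
            a,b,c,d=ranges
            for k,sv in enumerate((np.linspace(a,b,14),np.linspace(c,d,14))):
                if name+"-+"[k] in skip: continue
                for s in sv:
                    o=np.linspace(-.006,.006,25)
                    L=np.zeros((25,2)); L[:,ax]=s; L[:,1-ax]=o
                    W=L@R.T+x0; uv=cam.proj(np.c_[W,np.full(25,.13)])
                    r=map_coordinates(red,[uv[:,1],uv[:,0]],order=1); r=np.clip(r-np.median(r)-6,0,None)
                    if r.sum()>25: P.append((s,(r*o).sum()/r.sum()))
            out[name]=np.array(P)
        # solve: offset x0 shift + dyaw : y-off along x-line = ty + dyaw*s ; x-off along y-line = tx - dyaw*s
        A=[];B=[]
        for s,o in out["x"]: A.append((0,1,s));B.append(o)
        for s,o in out["y"]: A.append((1,0,-s));B.append(o)
        f=least_squares(lambda v:np.array(A)@v-B,np.zeros(3),loss="soft_l1",f_scale=.0007)
        x0=x0+R@f.x[:2]; yaw+=f.x[2]
    return x0,yaw,(len(out["x"]),len(out["y"])),np.std(f.fun)
def carrier(p,x0,yaw,cam=None,z=.149,win=3.2):
    cam=cam or top; g=p.astype(float).mean(2); x0=np.array(x0,float)
    M=np.array([(24,24),(24,-24),(-24,-24),(-24,24)])*1e-3
    for it in range(8):
        W=M@rot(yaw).T+x0; uv=cam.proj(np.c_[W,np.full(4,z)]); C=[]
        for u,v in uv:
            yy,xx=np.mgrid[-win:win:.2,-win:win:.2]; 
            s=map_coordinates(g,[yy+v,xx+u],order=1); w=np.clip(s-np.percentile(s,55)-5,0,None)*(np.hypot(xx,yy)<win)
            C.append((u+(w*xx).sum()/w.sum(),v+(w*yy).sum()/w.sum()))
        Q=cam.atz(C,z)[:,:2]; x0=Q.mean(0); q=Q-x0
        yaw=np.arctan2((M[:,0]*q[:,1]-M[:,1]*q[:,0]).sum(),(M*q).sum())
        res=Q-(M@rot(yaw).T+x0)
    return x0,yaw,np.abs(res).max(),np.hypot(*q.T).mean()
def rel(c,cy,k,ky):
    return rot(-ky)@(c-k), cy-ky
def look(tag,g,frames=2):
    ps=[];n=frames
    for i in range(n): ps.append(eyes.get_image("top")[0].astype(float))
    p=np.mean(ps,0); cv2.imwrite(f"pics/{tag}.png",p[:,:,::-1].astype(np.uint8)); return p
E
python3 - <<'E'
from h import *
p=np.load("top0.npz")["p"]
k=cross(p); print(k)
c=carrier(p,(.594,.001),.2); print(c)
# outline check: yellow dots
r=rel(c[0],c[1],k[0],k[1]); print(r)
k2=cross(p,ranges=(-.078,-.066,.066,.078)); print(k2)
# mount centre world and switch
print(k[0]+rot(k[1])@[0,-.152])
S=np.load("side0.npz")["p"]
print("side", carrier(S,c[0],c[1],cam=side,win=4), cross(S,x0=k[0],yaw=k[1],cam=side,skip=("x+",)))
E
```

```text
(array([ 0.58480996, -0.00802005]), np.float64(-0.03178360291770961), (15, 10), np.float64(0.00017437724033027497))
(array([0.59627081, 0.00214377]), np.float64(0.20791442122747888), np.float64(7.917180288974368e-05), np.float64(0.033873373565237105))
(array([0.01113207, 0.01052289]), np.float64(0.23969802414518848))
(array([ 0.58480061, -0.00792085]), np.float64(-0.03155794202731051), (15, 12), np.float64(0.00014170181330187595))
[ 0.57997967 -0.15994328]
side (array([ 5.95647821e-01, -4.75427937e-04]), np.float64(0.21344365003604204), np.float64(0.0006762102749620844), np.float64(0.03416560778700439)) (array([ 0.58165343, -0.00192266]), np.float64(0.02913415620017673), (8, 14), np.float64(0.0006446245037297866))
```

```bash
cat >> h.py <<'E'
from scipy.spatial.transform import Rotation as Ro
CX=np.array([.5848,-.0080]); CY=-.0317
def pose():
    s=manip.observe(); R=Ro.from_rotvec(s["tool_rot"]).as_matrix(); return s,np.array(s["tool_pos"]),R
def goal(rx,ry,z,xdir):
    """cross-frame position of TCP, tool x-axis heading (rad rel. to cross x). prints: turn first, then shift in the NEW tool axes"""
    s,P,R=pose()
    G=np.r_[CX+rot(CY)@[rx,ry],z]; a=CY+xdir
    X=np.array([np.cos(a),np.sin(a),0]); Z=np.array([0,0,-1.]); N=np.c_[X,np.cross(Z,X),Z]
    t=Ro.from_matrix(R.T@N).as_rotvec()/np.radians(6)
    print("t",round(s["clock"],2),"F",np.round(s["ft_force"],2),"open",round(s["opening"],3))
    print("turn units",np.round(t,3),"shift new mm",np.round(N.T@(G-P)*1e3,1),"shift old mm",np.round(R.T@(G-P)*1e3,1))
def st():
    s,P,R=pose(); l=rot(-CY)@(P[:2]-CX); a=np.arctan2(R[1,0],R[0,0])-CY
    print("t",round(s["clock"],2),"rel mm",np.round(l*1e3,2),"z",round(P[2]*1e3,1),"heading",round(a,4),"tilt",np.round(R[2],3),"F cross",np.round(np.r_[rot(-CY)@s["ft_force"][:2],s["ft_force"][2]],2),"open",round(s["opening"],3))
E
python3 -c "
from h import *
goal(.115,.008,.20,np.pi/2)"
```

```text
t 0.1 F [-0.08  0.18 -0.15] open 1.001
turn units [-3.000e-03  9.000e-03 -3.535e+00] shift new mm [-517.4  491.8   41.8] shift old mm [-304.3  645.7   42. ]
```

play_rows --commands "-0.0277 0.0587 0 0 0 0;-0.0277 0.0587 0 0 0 0;-0.0277 0.0587 0 0 0 0;-0.0277 0.0587 0 0 0 0;-0.0277 0.0587 0 0 0 0;-0.0277 0.0587 0 0 0 0;-0.0277 0.0587 0 0 0 0;-0.0277 0.0587 0 0 0 0;-0.0277 0.0587 0 0 0 0;-0.0277 0.0587 0 0 0 0;-0.0277 0.0587 0 0 0 0;0 0 0.0105 0 0 -0.884;0 0 0.0105 0 0 -0.884;0 0 0.0105 0 0 -0.884;0 0 0.0105 0 0 -0.884" --claw 0.06 --squeeze 20

```text
clock: 1.98
tool_pos: [0.6822, 0.0159, 0.1994]
tool_rot: [-2.252, -2.189, 0.001]
ft_force: [-0.7, -0.1, 0.3]
opening: 0.704
```

```bash
python3 - <<'E'
from h import *
st(); goal(.115,.008,.16,np.pi/2)
p,d=eyes.get_image("side"); np.savez("side1.npz",p=p,d=d)
c=p[110:250,230:420,::-1]; cv2.imwrite("pics/s1.png",cv2.resize(c,None,fx=4,fy=4,interpolation=cv2.INTER_CUBIC))
s,P,R=pose(); print(side.proj([P,P+[0,0,-.011],P+[0,0,-.003]]))
E
```

```text
t 1.98 rel mm [96.63 27.  ] z 199.4 heading 1.5739 tilt [-0.    -0.001 -1.   ] F cross [-0.74 -0.14  0.25] open 0.704
t 1.98 F [-0.74 -0.12  0.25] open 0.704
turn units [-0.009  0.     0.03 ] shift new mm [-19.   18.4  39.4] shift old mm [-19.1  18.3  39.4]
[[329.73242518 158.55135229]
 [329.43840359 162.49997931]
 [329.65193617 159.63229696]]
```

View pics/s1.png

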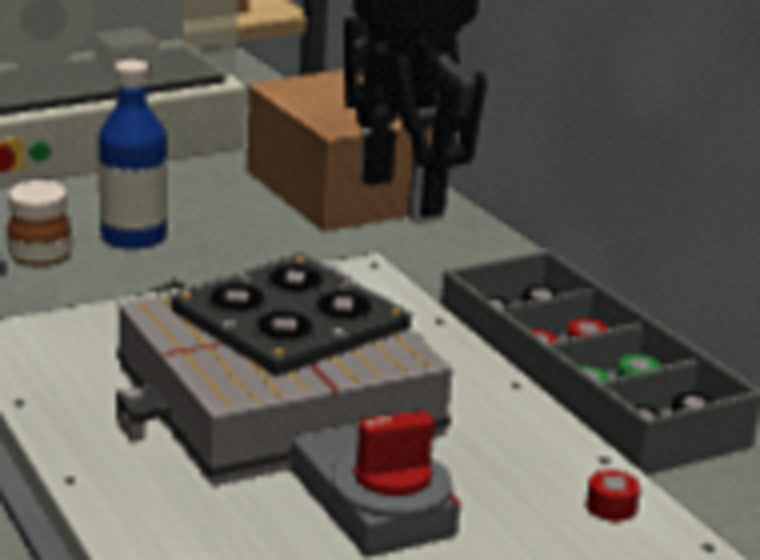

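```bash
python3 - <<'E'
from h import *
s,P,R=pose()
for dz in(0,-.003,-.006,-.011):
  print(dz,[np.round(side.proj([P+[sx,y,dz]])[0],1).tolist() for y in(-.044,-.030,.03,.044) for sx in(-.011,.011)])
p=np.load("side1.npz")["p"]
c=p[125:185,300:360,::-1]; cv2.imwrite("pics/s1b.png",cv2.resize(np.clip(c.astype(float)*2,0,255).astype(np.uint8),None,fx=10,fy=10,interpolation=cv2.INTER_CUBIC))
E
```

```text
0 [[334.9, 165.6], [342.5, 164.2], [332.0, 163.5], [339.6, 162.1], [320.3, 155.1], [327.6, 153.8], [317.7, 153.2], [324.9, 152.0]]
-0.003 [[334.8, 166.7], [342.4, 165.3], [331.9, 164.6], [339.5, 163.2], [320.2, 156.2], [327.5, 154.9], [317.6, 154.3], [324.8, 153.0]]
-0.006 [[334.7, 167.8], [342.3, 166.4], [331.8, 165.7], [339.4, 164.3], [320.1, 157.2], [327.4, 155.9], [317.6, 155.4], [324.8, 154.1]]
-0.011 [[334.6, 169.7], [342.1, 168.2], [331.7, 167.6], [339.2, 166.1], [320.0, 159.0], [327.3, 157.7], [317.4, 157.1], [324.7, 155.8]]
```

View pics/s1b.png

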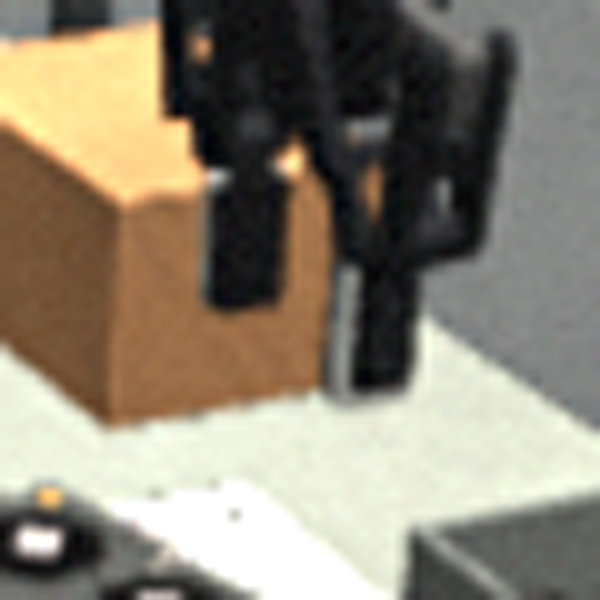

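play_rows --commands "-0.0095 0.008 0 0 0 0.03;-0.0095 0.004 0.015 0 0 0;0 0 0.02 0 0 0;0 0 0.015 0 0 0;0 0 0.0065 0 0 0;0 0 0.0035 0 0 0;0 0 0 0 0 0"

```text
clock: 2.9
tool_pos: [0.6938, -0.0033, 0.1406]
tool_rot: [2.259, 2.182, 0.0]
ft_force: [0.1, 0.3, 0.1]
opening: 0.708
```

```bash
python3 - <<'E'
from h import *
st()
p,d=eyes.get_image("side")
c=p[140:240,250:380,::-1]; cv2.imwrite("pics/s2.png",cv2.resize(np.clip(c.astype(float)*1.5,0,255).astype(np.uint8),None,fx=6,fy=6,interpolation=cv2.INTER_CUBIC))
E
```

```text
t 2.9 rel mm [108.81   8.17] z 140.6 heading 1.5679 tilt [-0.  0. -1.] F cross [0.13 0.31 0.13] open 0.708
```

View pics/s2.png

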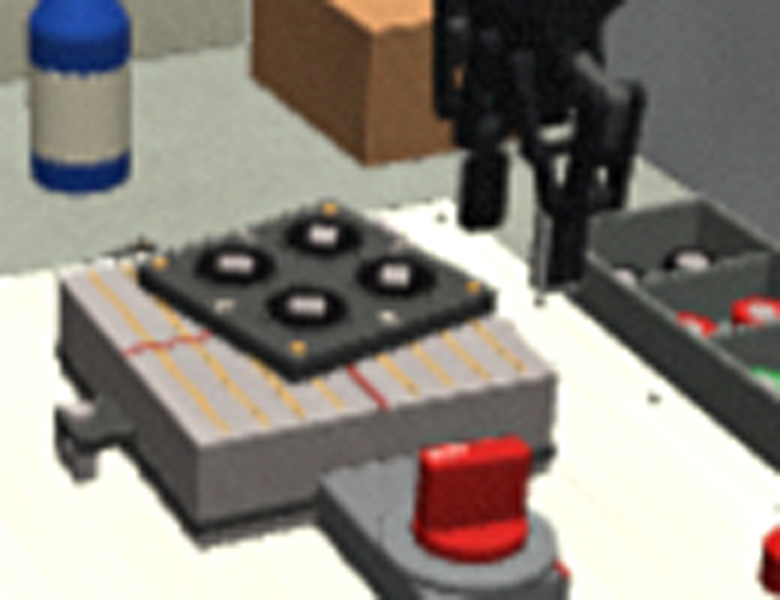

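play_rows --commands "0 -0.004 0.0005 0 0 0.02;0 -0.004 0.0005 0 0 0;0 -0.0035 0 0 0 0;0 -0.0025 0 0 0 0;0 -0.002 0 0 0 0;0 -0.002 0 0 0 0;0 -0.002 0 0 0 0;0 -0.002 0 0 0 0;0 -0.002 0 0 0 0;0 -0.002 0 0 0 0"

```text
clock: 4.2
tool_pos: [0.6678, -0.0025, 0.1393]
tool_rot: [2.262, 2.18, 0.0]
ft_force: [3.5, -0.5, -1.2]
opening: 0.7
```

```bash
python3 - <<'E'
from h import *
st()
E
```

```text
t 4.2 rel mm [82.75  8.13] z 139.3 heading 1.5658 tilt [-0.  0. -1.] F cross [ 3.53 -0.42 -1.24] open 0.7
```

play_rows --commands "0 -0.002 0 0 0 -0.05;0 -0.002 0 0 0 0;0 -0.002 0 0 0 0;0 -0.002 0 0 0 0"

```text
clock: 4.7
tool_pos: [0.6597, -0.0023, 0.1393]
tool_rot: [2.256, 2.186, -0.0]
ft_force: [3.7, -2.2, -0.7]
opening: 0.706
```

```bash
python3 - <<'E'
from h import *
st()
E
```

```text
t 4.7 rel mm [74.64  8.11] z 139.3 heading 1.571 tilt [-0.  0. -1.] F cross [ 3.79 -2.07 -0.74] open 0.706
```

play_rows --commands "0 -0.002 0 0 0 0;0 -0.002 0 0 0 0;0 -0.002 0 0 0 0"

```text
clock: 5.08
tool_pos: [0.6536, -0.002, 0.1393]
tool_rot: [2.256, 2.186, -0.0]
ft_force: [3.9, -1.7, -0.0]
opening: 0.7
```

```bash
python3 - <<'E'
from h import *
st()
p,d=eyes.get_image("side")
c=p[140:240,250:380,::-1]; cv2.imwrite("pics/s3.png",cv2.resize(np.clip(c.astype(float)*1.5,0,255).astype(np.uint8),None,fx=6,fy=6,interpolation=cv2.INTER_CUBIC))
E
```

```text
t 5.08 rel mm [68.61  8.16] z 139.3 heading 1.571 tilt [-0.  0. -1.] F cross [ 4.   -1.54 -0.03] open 0.7
```

View pics/s3.png

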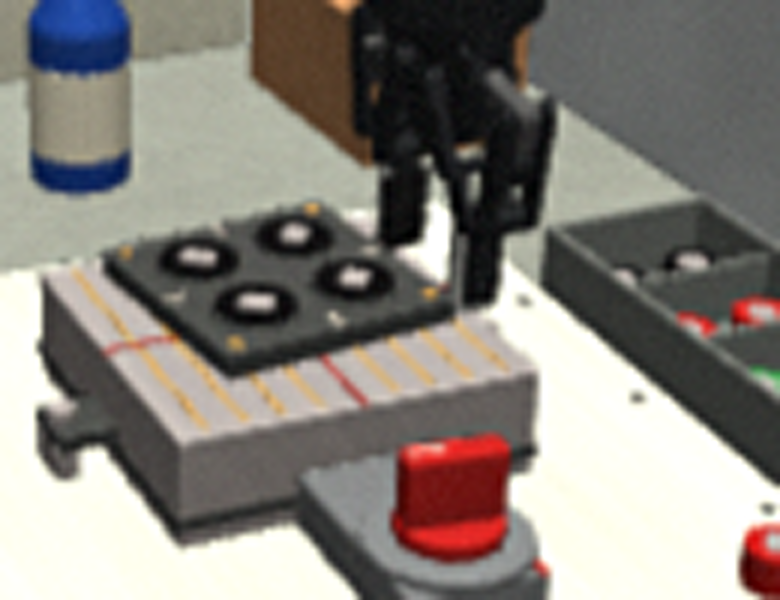

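play_rows --commands "0 -0.002 0 0 0 0;0 -0.002 0 0 0 0;0 -0.002 0 0 0 0"

```text
clock: 5.5
tool_pos: [0.6477, -0.0018, 0.1394]
tool_rot: [2.256, 2.186, -0.0]
ft_force: [3.6, -2.7, 0.6]
opening: 0.705
```

```bash
python3 - <<'E'
from h import *
st()
p,d=eyes.get_image("side")
r=carrier(p,CX+[-.003,.01],.05,cam=side,win=4);print(r)
print(cross(p,CX+[-.01,-0.0],CY,cam=side,skip=("x+","y-")))
c=p[140:240,250:380,::-1]; cv2.imwrite("pics/s4.png",cv2.resize(np.clip(c.astype(float)*1.5,0,255).astype(np.uint8),None,fx=6,fy=6,interpolation=cv2.INTER_CUBIC))
E
```

```text
t 5.5 rel mm [62.65  8.15] z 139.4 heading 1.5709 tilt [-0.  0. -1.] F cross [ 3.68 -2.61  0.6 ] open 0.705
(array([0.57751716, 0.01056123]), np.float64(0.045879466584912196), np.float64(0.0007537936758101292), np.float64(0.03433841241380971))
(array([ 0.57630435, -0.01694547]), np.float64(-0.25428192106273895), (8, 0), np.float64(0.0011226858056446881))
```

View pics/s4.png

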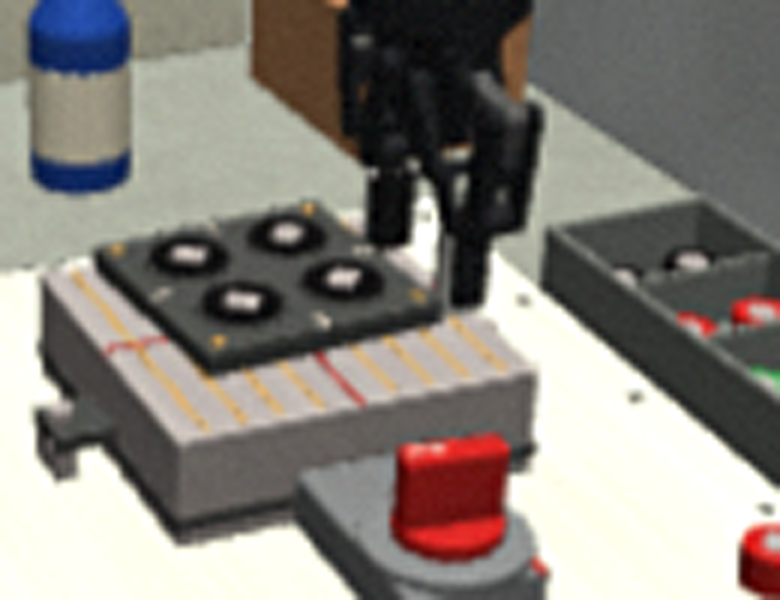

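play_rows --commands "0 0.002 0 0 0 0;0 0.003 0 0 0 0;0 0.004 0 0 0 0;0 0.005 0 0 0 0;0 0.008 0 0 0 0;0 0.01 -0.02 0 0 0;0 0.01 -0.04 0 0 0"

```text
clock: 6.42
tool_pos: [0.6897, -0.0031, 0.1983]
tool_rot: [-2.254, -2.184, 0.003]
ft_force: [-0.0, 0.2, -0.0]
opening: 0.703
```

```bash
python3 - <<'E'
from h import *
st(); print(manip.observe()["q"])
p=look("t2",None,1)
for g in ((0,.012),(-.002,.008)):
    c=carrier(p,CX+g,.03); print(c, rel(c[0],c[1],CX,CY))
print(cross(p,CX,CY))
goal(-.0,.10,.1395,0)
E
```

```text
t 6.42 rel mm [104.72   8.26] z 198.3 heading 1.571 tilt [ 0.    -0.003 -1.   ] F cross [-0.04  0.23 -0.01] open 0.703
[-1.16006999e-01  4.08906944e-01  1.19912747e+00 -2.36851033e-05
  1.53691472e+00 -1.65526677e+00]
(array([nan, nan]), np.float64(nan), np.float64(nan), np.float64(nan)) (array([nan, nan]), np.float64(nan))
(array([nan, nan]), np.float64(nan), np.float64(nan), np.float64(nan)) (array([nan, nan]), np.float64(nan))h.py:53: RuntimeWarning: invalid value encountered in scalar divide
  C.append((u+(w*xx).sum()/w.sum(),v+(w*yy).sum()/w.sum()))
Traceback (most recent call last):
  File "h.py", line 42, in cross
    f=least_squares(lambda v:np.array(A)@v-B,np.zeros(3),loss="soft_l1",f_scale=.0007)
  File "h.py", line 42, in <lambda>
    f=least_squares(lambda v:np.array(A)@v-B,np.zeros(3),loss="soft_l1",f_scale=.0007)
                             ~~~~~~~~~~~^~
ValueError: matmul: Input operand 1 has a mismatch in its core dimension 0, with gufunc signature (n?,k),(k,m?)->(n?,m?) (size 3 is different from 0)
```

View pics/t2.png

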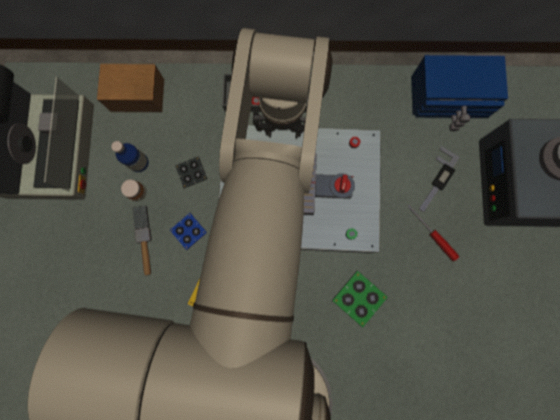

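```bash
cat >> h.py <<'E'
def sidelook(g,gy=0.,tag=None):
    p,d=eyes.get_image("side")
    if tag: 
        c=p[140:240,250:380,::-1]; cv2.imwrite(f"pics/{tag}.png",cv2.resize(np.clip(c.astype(float)*1.5,0,255).astype(np.uint8),None,fx=6,fy=6,interpolation=cv2.INTER_CUBIC))
    r=carrier(p,CX+rot(CY)@np.array(g)+[-.0006,-.0026],gy+CY,cam=side,win=4)
    c=r[0]+[.0006,.0026]; q=rel(c,r[1]-.0055,CX,CY); print("side: rel mm",np.round(q[0]*1e3,2),"yaw",round(q[1],4),"res",r[2],r[3])
E
python3 - <<'E'
from h import *
sidelook((0,.012),.06,"s5")
goal(-.0,.115,.198,0)
E
```

```text
side: rel mm [-0.88 17.1 ] yaw 0.0601 res 0.0005247604581192569 0.034312771366978544
t 6.53 F [-0.51  0.24  0.69] open 0.704
turn units [ 0.049 -0.041 15.002] shift new mm [-106.9 -106.9    5.7] shift old mm [ 106.9 -106.9    5. ]
```

View pics/s5.png

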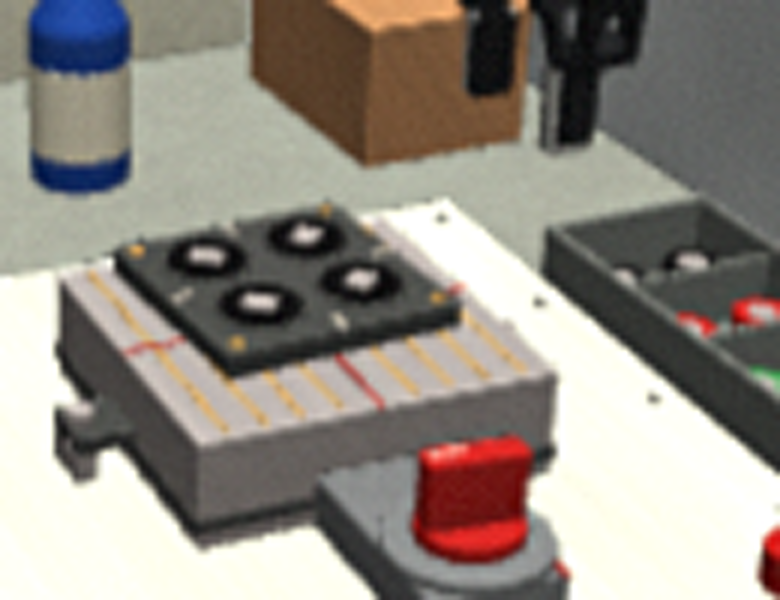

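play_rows --commands "0.036 -0.036 0 0 0 0;0.036 -0.036 0 0 0 0;0.035 -0.035 0 0 0 0;0 0 0 0 0 1;0 0 0 0 0 1;0 0 0 0 0 1;0 0 0 0 0 1;0 0 0 0 0 1;0 0 0 0 0 1;0 0 0 0 0 1;0 0 0 0 0 1;0 0 0 0 0 1;0 0 0 0 0 1;0 0 0 0 0 1;0 0 0 0 0 1;0 0 0.01 0 0 1;0 0 0.01 0 0 1;0 0 0.01 0 0 1;0 0 0 0 0 0"

```text
clock: 8.9
tool_pos: [0.5859, 0.1072, 0.1684]
tool_rot: [3.141, -0.049, -0.003]
ft_force: [0.5, 0.1, 0.6]
opening: 0.702
```

```bash
python3 - <<'E'
from h import *
st(); goal(-.001,.112,.1395,0)
p=look("t3",None,1)
E
```

```text
t 8.9 rel mm [ -2.51 115.19] z 168.4 heading 0.0007 tilt [-0.002  0.    -1.   ] F cross [0.46 0.14 0.57] open 0.702
t 8.9 F [0.46 0.13 0.57] open 0.702
turn units [0.002 0.016 0.006] shift new mm [ 1.5  3.2 28.9] shift old mm [ 1.5  3.2 28.9]
```

View pics/t3.png

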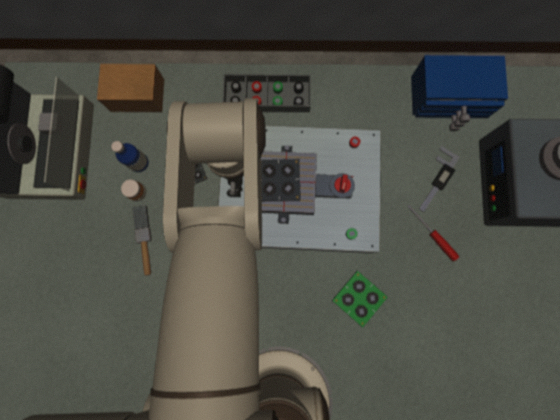

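```bash
cat >> h.py <<'E'
def toplook(g,gy=0.,tag=None,n=1):
    p=np.mean([eyes.get_image("top")[0].astype(float) for _ in range(n)],0)
    if tag: cv2.imwrite(f"pics/{tag}.png",cv2.resize(p[120:260,210:390,::-1].astype(np.uint8),None,fx=4,fy=4,interpolation=cv2.INTER_CUBIC))
    c=carrier(p,CX+rot(CY)@np.array(g),gy+CY); q=rel(c[0],c[1],CX,CY)
    print("top: rel mm",np.round(q[0]*1e3,2),"yaw",round(q[1],4),"res",np.round(c[2:],5))
    return p
E
python3 - <<'E'
from h import *
toplook((-.001,.017),.06)
sidelook((-.001,.017),.06)
E
```

```text
top: rel mm [-0.53 16.64] yaw 0.0721 res [0.00031 0.03378]
side: rel mm [-0.61 17.27] yaw 0.0643 res 0.000588075005521646 0.03433575574420479
```

play_rows --commands "0.0015 0 0.01 0 0 0;0 0.002 0.01 0 0 0;0 0.003 0.009 0 0 0;0 0.004 0 0 0 0;0 0.004 0 0 0 0;0 0.004 0 0 0 0;0 0.003 0 0 0 0;0 0.002 0 0 0 0;0 0.002 0 0 0 0;0 0.002 0 0 0 0;0 0.002 0 0 0 0;0 0.002 0 0 0 0;0 0.002 0 0 0 0;0 0.002 0 0 0 0;0 0.002 0 0 0 0"

```text
clock: 10.92
tool_pos: [0.5865, 0.0712, 0.1403]
tool_rot: [-3.141, 0.049, 0.0]
ft_force: [0.3, 2.7, 0.2]
opening: 0.701
```

```bash
python3 - <<'E'
from h import *
st(); sidelook((-.001,.010),.05)
E
```

```text
t 10.93 rel mm [-0.81 79.22] z 140.3 heading 0.0003 tilt [-0. -0. -1.] F cross [0.22 2.7  0.24] open 0.701
side: rel mm [-0.77 11.65] yaw 0.0622 res 0.0005417329274517192 0.03399695951155591
```

play_rows --commands "0 0.002 0.0005 0 0 0;0 0.002 0 0 0 0;0 0.002 0 0 0 0;0 0.002 0 0 0 0;0 0.002 0 0 0 0"

```text
clock: 11.6
tool_pos: [0.5864, 0.0613, 0.14]
tool_rot: [-3.141, 0.049, -0.001]
ft_force: [2.4, 6.3, 3.5]
opening: 0.703
```

```bash
python3 - <<'E'
from h import *
st(); sidelook((-.001,.003),.04)
E
```

```text
t 11.6 rel mm [-0.65 69.31] z 140.0 heading 0.0003 tilt [ 0. -0. -1.] F cross [2.24 6.4  3.49] open 0.703
side: rel mm [-4.45  4.45] yaw -0.0104 res 0.0005178266496194128 0.03407056388210885
```

play_rows --commands "0 0.0015 0 0 0 0;0 0.0015 0 0 0 0;0 0.0015 0 0 0 0"

```text
clock: 12.02
tool_pos: [0.5862, 0.0569, 0.14]
tool_rot: [-3.141, 0.049, -0.001]
ft_force: [2.2, 6.0, 2.9]
opening: 0.705
```

```bash
python3 - <<'E'
from h import *
st(); sidelook((-.002,.00),.0)
E
```

```text
t 12.03 rel mm [-0.63 64.87] z 140.0 heading 0.0003 tilt [ 0. -0. -1.] F cross [2.02 6.08 2.88] open 0.705
side: rel mm [-4.36 -0.15] yaw -0.0147 res 0.00039792800149852925 0.03400743352866594
```

play_rows --commands "0 0.0015 0 0 0 0;0 0.0015 0 0 0 0;0 0.0015 0 0 0 0;0 0.0015 0 0 0 0;0 0.0015 0 0 0 0;0 0.001 0 0 0 0"

```text
clock: 12.82
tool_pos: [0.5859, 0.0484, 0.1399]
tool_rot: [-3.141, 0.049, -0.0]
ft_force: [1.4, 6.1, 3.0]
opening: 0.706
```

```bash
python3 - <<'E'
from h import *
st(); sidelook((-.004,-.008),.0)
E
```

```text
t 12.82 rel mm [-0.72 56.4 ] z 139.9 heading 0.0003 tilt [ 0. -0. -1.] F cross [1.19 6.15 2.95] open 0.706
side: rel mm [-4.55 -8.68] yaw -0.0067 res 0.0006604141250373674 0.03406306310277285
```

play_rows --commands "0 -0.002 0 0 0 0;0 -0.003 0 0 0 0;0 -0.003 0 0 0 0;0 -0.004 0 0 0 0;0 -0.005 0 0 0 0;0 -0.008 0 0 0 0;0 -0.01 0 0 0 0;0 -0.012 0 0 0 0;0 -0.012 0 0 0 0"

```text
clock: 14.0
tool_pos: [0.5877, 0.1081, 0.1398]
tool_rot: [3.141, -0.049, -0.0]
ft_force: [0.1, 0.5, 0.6]
opening: 0.704
```

```bash
python3 - <<'E'
from h import *
st(); p=toplook((-.001,.001),0,"t4"); sidelook((0,0),0)
c=cross(p,CX,CY,skip=("y+",)); print(c)
E
```

```text
t 14.0 rel mm [ -0.83 116.15] z 139.8 heading 0.0004 tilt [-0.  0. -1.] F cross [0.09 0.54 0.58] open 0.704
top: rel mm [-3.06  2.7 ] yaw -0.0024 res [0.00033 0.03383]
side: rel mm [-3.46  3.2 ] yaw -0.0017 res 0.0004044601028096381 0.0341529108304776
(array([ 0.58501417, -0.00797533]), np.float64(-0.033708079239599176), (28, 1), np.float64(0.00011609079193813005))
```

View pics/t4.png

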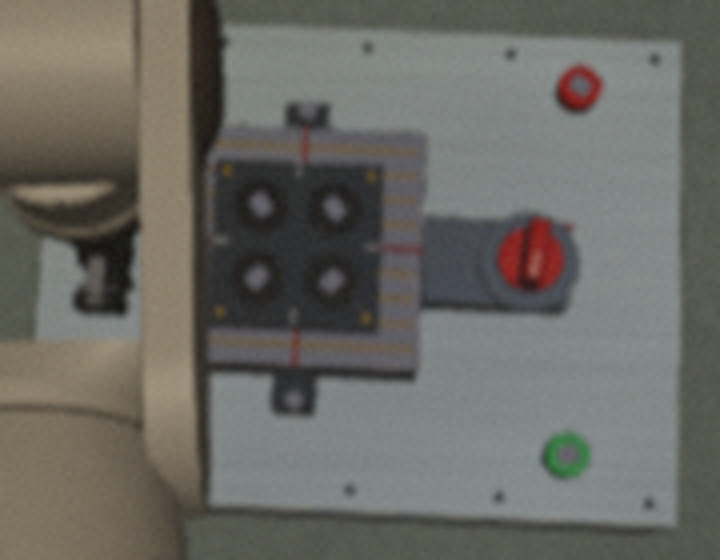

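play_rows --commands "0 0.008 0 0 0 0;0 0.008 0 0 0 0;0 0.008 0 0 0 0;0 0.007 0 0 0 0;0 0.005 0 0 0 0;0 0.004 0 0 0 0;0 0.002 0 0 0 0;0 0.002 0 0 0 0;0 0.002 0 0 0 0;0 0.002 0 0 0 0;0 0.002 0 0 0 0;0 0.002 0 0 0 0;0 0.002 0 0 0 0;0 0.002 0 0 0 0;0 0.002 0 0 0 0;0 0.002 0 0 0 0;0 0.0015 0 0 0 0;0 0.0006 0 0 0 0;0 0 0 0 0 0"

```text
clock: 16.48
tool_pos: [0.5857, 0.0452, 0.1398]
tool_rot: [-3.141, 0.049, 0.0]
ft_force: [-0.8, 4.6, 0.4]
opening: 0.702
```

```bash
python3 - <<'E'
from h import *
st(); sidelook((-.004,-.008),.0)
E
```

```text
t 16.48 rel mm [-0.79 53.16] z 139.8 heading 0.0002 tilt [-0. -0. -1.] F cross [-0.9   4.55  0.39] open 0.702
side: rel mm [ -3.36 -12.05] yaw -0.0104 res 0.00035447261181908996 0.03375550002669033
```

play_rows --commands "0 -0.002 0 0 0 0;0 -0.002 0 0 0 0;0 -0.003 0 0 0 0;0 -0.003 0 0 0 0;0 -0.004 0 0 0 0;0 -0.006 0 0 0 0;0 -0.01 0 0 0 0;0 -0.015 0 0 0 0;0 -0.02 0 0 0 0;0 0 0 0 0 0;0 0 0 0 0 0"

```text
clock: 17.9
tool_pos: [0.5877, 0.1103, 0.1397]
tool_rot: [3.141, -0.048, -0.0]
ft_force: [0.1, -0.6, 1.2]
opening: 0.701
```

```bash
python3 - <<'E'
from h import *
st(); p=toplook((-.003,-.001),0,"t5",2); sidelook((-.003,-.001),0); print(manip.observe()["q"])
print(cross(p,CX,CY,skip=("y+",)))
E
```

```text
t 17.9 rel mm [ -0.87 118.35] z 139.7 heading 0.0009 tilt [-0.  0. -1.] F cross [ 0.08 -0.65  1.16] open 0.701
top: rel mm [-2.86 -3.56] yaw 0.0034 res [0.00026 0.03382]
side: rel mm [-3.25 -3.03] yaw -0.0014 res 0.0011604765799326545 0.03451090577582899
[ 5.58563895e-02  2.51341930e-01  1.52703750e+00 -1.56844643e-04
  1.36331078e+00  8.77382163e-02]
(array([ 0.58494594, -0.00810317]), np.float64(-0.0333952203263583), (28, 7), np.float64(0.00013289744070700416))
```

play_rows --commands "0 0 -0.018 0 0 0;0 0.02 -0.02 0 0 0.006;0 0.05 0 0 0 0;0 0.05 0 0 0 0;0 0.05 0 0 0 0;-0.001 0.036 0 0 0 0;0 0 0.01 0 0 0;0 0 0.014 0 0 0;0 0 0.013 0 0 0;0 0 0 0 0 0"

```text
clock: 19.3
tool_pos: [0.5797, -0.095, 0.1395]
tool_rot: [-3.141, 0.049, 0.003]
ft_force: [0.3, -0.2, 0.4]
opening: 0.703
```

```bash
python3 - <<'E'
from h import *
st(); sidelook((-.003,-.0035),0,"s6"); p=toplook((-.003,-.001),0,"t6",1); 
E
```

```text
t 19.3 rel mm [ -2.38 -87.14] z 139.5 heading 0.0006 tilt [-0.002 -0.    -1.   ] F cross [ 0.29 -0.24  0.43] open 0.703
side: rel mm [-5.07 -8.81] yaw 0.0323 res 0.014540603408758554 0.04076911288399726
top: rel mm [nan nan] yaw nan res [nan nan]h.py:53: RuntimeWarning: invalid value encountered in scalar divide
  C.append((u+(w*xx).sum()/w.sum(),v+(w*yy).sum()/w.sum()))
```

View pics/s6.png

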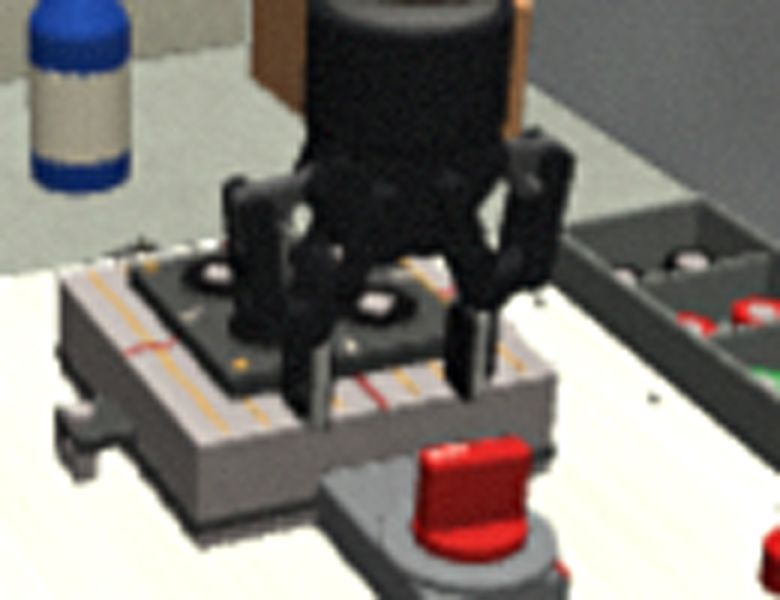

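View pics/t6.png

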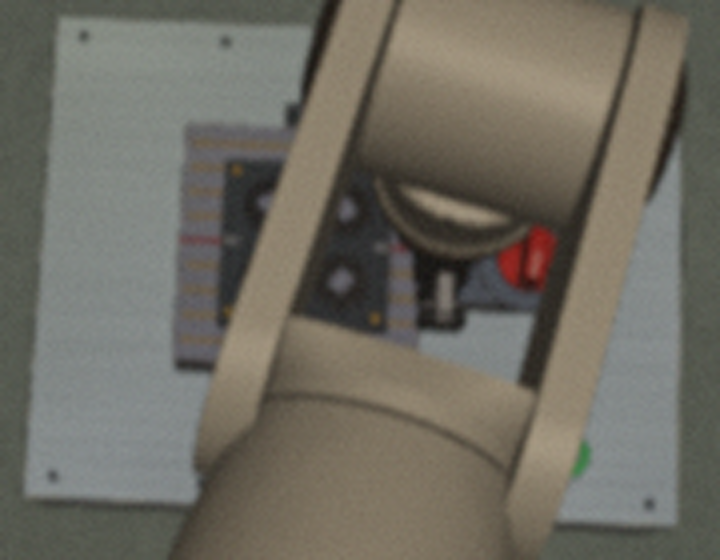

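play_rows --commands "0 -0.005 0 0 0 0;0 -0.005 0 0 0 0;0 -0.003 0 0 0 0;0 -0.002 0 0 0 0;0 -0.002 0 0 0 0;0 -0.002 0 0 0 0;0 -0.002 0 0 0 0;0 -0.002 0 0 0 0;0 -0.002 0 0 0 0;0 -0.001 0 0 0 0;0 -0.001 0 0 0 0;0 0 0 0 0 0"

```text
clock: 20.9
tool_pos: [0.581, -0.069, 0.1408]
tool_rot: [3.141, -0.051, 0.0]
ft_force: [0.2, -5.5, 0.8]
opening: 0.702
```

```bash
python3 - <<'E'
from h import *
st()
E
```

```text
t 20.9 rel mm [ -1.84 -61.07] z 140.8 heading -0.0005 tilt [ 0.  0. -1.] F cross [ 0.4  -5.5   0.75] open 0.702
```

play_rows --commands "0 -0.001 0.0005 0 0 0;0 -0.001 0 0 0 0;0 -0.001 0 0 0 0;0 0 0 0 0 0"

```text
clock: 21.4
tool_pos: [0.5813, -0.0662, 0.1407]
tool_rot: [3.14, -0.051, 0.001]
ft_force: [0.1, -7.1, 4.4]
opening: 0.702
```

```bash
python3 - <<'E'
from h import *
st()
E
```

```text
t 21.4 rel mm [ -1.66 -58.26] z 140.7 heading -0.0006 tilt [ 0.001  0.001 -1.   ] F cross [ 0.34 -7.12  4.36] open 0.702
```

play_rows --commands "0 0 -0.0005 0 0 0;0 0 -0.0003 0 0 0;0 0 0 0 0 0"

```text
clock: 21.78
tool_pos: [0.581, -0.0658, 0.1409]
tool_rot: [-3.141, 0.051, 0.001]
ft_force: [-0.1, -2.4, -1.2]
opening: 0.699
```

```bash
python3 - <<'E'
from h import *
st()
E
```

```text
t 21.77 rel mm [ -1.94 -57.86] z 140.9 heading -0.0005 tilt [-0. -0. -1.] F cross [-0.   -2.36 -1.21] open 0.699
```

play_rows --commands "0 0.002 0 0 0 0;0 0.002 0 0 0 0;0 0.003 0 0 0 0;0 0.004 0 0 0 0;0 0.006 0 0 0 0;0 0.008 0 0 0 0;0 0 -0.02 0 0 0;0 0 -0.03 0 0 0;0 0 -0.01 0 0 0"

```text
clock: 22.9
tool_pos: [0.5808, -0.0914, 0.2027]
tool_rot: [3.14, -0.051, 0.003]
ft_force: [1.0, 0.1, 0.0]
opening: 0.701
```

```bash
python3 - <<'E'
from h import *
st(); sidelook((-.003,.001),0,"s7"); goal(-.1,0.001,.2,np.pi/2)
E
```

```text
t 22.9 rel mm [ -1.38 -83.45] z 202.7 heading -0.0006 tilt [ 0.002  0.001 -1.   ] F cross [0.95 0.1  0.03] open 0.701
side: rel mm [-2.49  4.44] yaw -0.0343 res 0.0012812740679984946 0.034404273349399564
t 22.95 F [-0.13 -0.99  0.9 ] open 0.702
turn units [ 2.4000e-02 -1.2000e-02 -1.5007e+01] shift new mm [ 84.4 -98.7   3.1] shift old mm [-98.7 -84.3   2.8]
```

View pics/s7.png

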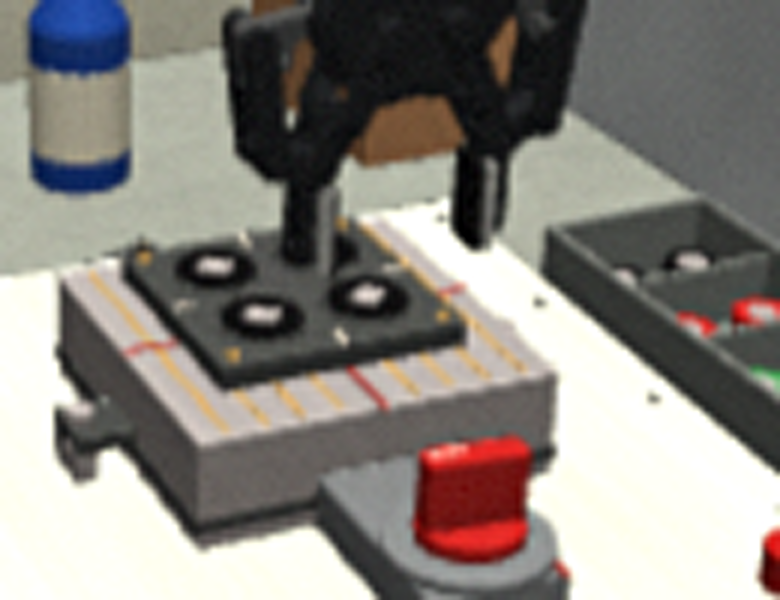

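play_rows --commands "-0.047 -0.041 0 0 0 0;-0.047 -0.042 0 0 0 0;0 0 0 0 0 -1;0 0 0 0 0 -1;0 0 0 0 0 -1;0 0 0 0 0 -1;0 0 0 0 0 -1;0 0 0 0 0 -1;0 0 0 0 0 -1;0 0 0 0 0 -1;0 0 0 0 0 -1;0 0 0 0 0 -1;0 0 0 0 0 -1;0 0 0 0 0 -1;0 0 0 0 0 -1;0 0 0 0 0 -1;0 0 0.01 0 0 -1;0 0 0.01 0 0 0;0 0 0 0 0 0"

```text
clock: 25.32
tool_pos: [0.4889, -0.0052, 0.1799]
tool_rot: [-2.258, -2.182, 0.002]
ft_force: [-0.6, -0.8, 0.3]
opening: 0.703
```

```bash
python3 - <<'E'
from h import *
st(); sidelook((-.003,.004),0,"s8"); p=toplook((-.003,.004),0,"t8",1); goal(-.095,0.002,.14,np.pi/2)
E
```

```text
t 25.32 rel mm [-95.94  -0.24] z 179.9 heading 1.5679 tilt [ 0.    -0.002 -1.   ] F cross [-0.55 -0.79  0.34] open 0.703
side: rel mm [-3.06  5.02] yaw -0.0121 res 0.0008231383709847405 0.03430054694112354
top: rel mm [nan nan] yaw nan res [nan nan]
t 25.43 F [ 0.19 -0.05  0.89] open 0.704
turn units [-0.004  0.001 -0.019] shift new mm [ 2.3  0.5 41. ] shift old mm [ 2.3  0.5 41. ]h.py:53: RuntimeWarning: invalid value encountered in scalar divide
  C.append((u+(w*xx).sum()/w.sum(),v+(w*yy).sum()/w.sum()))
```

View pics/t8.png

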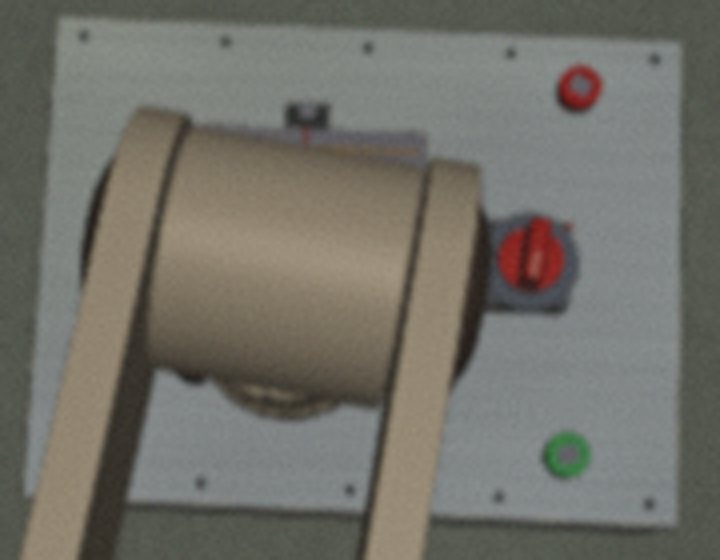

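play_rows --commands "0.004 0 0.012 0 0 -0.02;0 0 0.015 0 0 0;0 0.003 0.013 0 0 0;0 0.005 0 0 0 0;0 0.005 0 0 0 0;0 0.005 0 0 0 0;0 0.003 0 0 0 0;0 0.002 0 0 0 0;0 0.002 0 0 0 0;0 0.002 0 0 0 0;0 0.002 0 0 0 0;0 0.002 0 0 0 0;0 0.002 0 0 0 0;0 0.002 0 0 0 0;0 0 0 0 0 0"

```text
clock: 27.3
tool_pos: [0.5245, -0.0022, 0.141]
tool_rot: [-2.254, -2.188, 0.001]
ft_force: [-5.0, -0.4, 1.5]
opening: 0.703
```

```bash
python3 - <<'E'
from h import *
st()
E
```

```text
t 27.3 rel mm [-60.47   3.84] z 141.0 heading 1.5725 tilt [-0. -0. -1.] F cross [-4.95 -0.6   1.45] open 0.703
```

play_rows --commands "0 0.001 0 0 0 0;0 0.001 0 0 0 0;0 0 0 0 0 0"

```text
clock: 27.68
tool_pos: [0.5263, -0.0023, 0.1411]
tool_rot: [-2.254, -2.188, 0.001]
ft_force: [-5.9, 1.1, 1.6]
opening: 0.703
```

```bash
python3 - <<'E'
from h import *
st(); sidelook((.006,.004),0)
E
```

```text
t 27.68 rel mm [-58.63   3.81] z 141.1 heading 1.5724 tilt [-0.    -0.001 -1.   ] F cross [-5.91  0.88  1.63] open 0.703
side: rel mm [4.94 4.91] yaw 0.0293 res 0.002419226446849554 0.03488282088434061
```

play_rows --commands "0 0.001 0 0 0 0;0 0 0 0 0 0"

```text
clock: 27.98
tool_pos: [0.5273, -0.0023, 0.141]
tool_rot: [-2.254, -2.188, 0.001]
ft_force: [-7.0, -0.3, 2.9]
opening: 0.703
```

```bash
python3 - <<'E'
from h import *
st(); sidelook((.006,.004),0)
E
```

```text
t 27.98 rel mm [-57.7    3.85] z 141.0 heading 1.5726 tilt [-0.    -0.001 -1.   ] F cross [-6.96 -0.51  2.88] open 0.703
side: rel mm [6.19 4.52] yaw 0.0367 res 0.002316485040392502 0.03470299684701879
```

play_rows --commands "0 0 -0.0002 0 0 0;0 0 0 0 0 0"

```text
clock: 28.28
tool_pos: [0.5273, -0.0023, 0.1411]
tool_rot: [-2.254, -2.188, 0.001]
ft_force: [-4.5, -0.7, -0.7]
opening: 0.705
```

```bash
python3 - <<'E'
from h import *
st()
E
```

```text
t 28.27 rel mm [-57.63   3.85] z 141.1 heading 1.5725 tilt [-0.    -0.001 -1.   ] F cross [-4.47 -0.8  -0.72] open 0.705
```

play_rows --commands "0 -0.002 0 0 0 0;0 -0.002 0 0 0 0;0 -0.003 0 0 0 0;0 -0.003 0 0 0 0;0 -0.005 0 0 0 0;0 -0.008 0 0 0 0;0 -0.01 0 0 0 0;0 0 0 0 0 0;0 0 0 0 0 0;0 0 0 0 0 0"

```text
clock: 29.52
tool_pos: [0.4947, -0.0014, 0.1413]
tool_rot: [2.255, 2.188, -0.0]
ft_force: [-0.7, -0.1, 0.5]
opening: 0.706
```

```bash
python3 - <<'E'
from h import *
st(); sidelook((.0,.004),0); goal(-.09,.12,.175,0)
E
```

```text
t 29.52 rel mm [-90.25   3.73] z 141.3 heading 1.5724 tilt [-0.  0. -1.] F cross [-0.69 -0.1   0.55] open 0.706
side: rel mm [0.85 4.8 ] yaw -0.0031 res 0.0008654085153633993 0.03425419947114815
t 29.57 F [ 0.9  -0.28 -0.87] open 0.699
turn units [-0.0000e+00  1.0000e-03  1.5016e+01] shift new mm [   0.3 -116.2  -33.7] shift old mm [116.2   0.5 -33.8]
```

play_rows --commands "0 -0.003 -0.03 0 0 0;0.037 0.03 -0.015 0 0 0;0.037 0.03 0 0 0 0;0.036 0.031 0 0 0 0;0 0 0 0 0 1;0 0 0 0 0 1;0 0 0 0 0 1;0 0 0 0 0 1;0 0 0 0 0 1;0 0 0 0 0 1;0 0 0 0 0 1;0 0 0 0 0 1;0 0 0 0 0 1;0 0 0 0 0 1;0 0 0 0 0 1;0 0 0 0 0 1;0 0 0.01 0 0 1;0 0 0.015 0 0 1;0 0 0.01 0 0 1;0 0 0 0 0 0"

```text
clock: 32.08
tool_pos: [0.5856, 0.1059, 0.1505]
tool_rot: [3.141, -0.046, -0.002]
ft_force: [-0.2, -0.4, -0.3]
opening: 0.702
```

```bash
python3 - <<'E'
from h import *
st(); sidelook((.0,.004),0);toplook((.0,.004),0,"t9",2); goal(0.0005,.112,.1395,0)
E
```

```text
t 32.08 rel mm [ -2.83 113.9 ] z 150.5 heading 0.0022 tilt [-0.002  0.    -1.   ] F cross [-0.19 -0.41 -0.28] open 0.702
side: rel mm [1.03 4.7 ] yaw -0.0106 res 0.0007018688325221845 0.034237925472010704
top: rel mm [0.94 4.79] yaw 0.0021 res [0.00034 0.03377]
t 32.23 F [-0.6   0.14  0.57] open 0.701
turn units [ 0.    -0.005  0.038] shift new mm [ 2.9  2.  12.3] shift old mm [ 2.9  2.  12.3]
```

play_rows --commands "0.003 0.002 0.006 0 0 0.035;0 0.007 0.004 0 0 0;0 0.008 0 0 0 0;0 0.008 0 0 0 0;0 0.006 0 0 0 0;0 0.004 0 0 0 0;0 0.002 0 0 0 0;0 0.002 0 0 0 0;0 0.002 0 0 0 0;0 0.002 0 0 0 0;0 0.002 0 0 0 0;0 0.002 0 0 0 0;0 0.002 0 0 0 0;0 0.002 0 0 0 0;0 0.001 0 0 0 0;0 0 0 0 0 0"

```text
clock: 34.22
tool_pos: [0.5871, 0.0539, 0.1413]
tool_rot: [-3.141, 0.053, 0.0]
ft_force: [0.7, 4.6, -0.1]
opening: 0.698
```

```bash
python3 - <<'E'
from h import *
st()
E
```

```text
t 34.23 rel mm [ 0.29 61.98] z 141.3 heading -0.002 tilt [-0. -0. -1.] F cross [ 0.51  4.6  -0.07] open 0.698
```

play_rows --commands "0 0.001 0 0 0 0;0 0.001 0 0 0 0;0 0.001 0 0 0 0;0 0.001 0 0 0 0;0 0 0 0 0 0"

```text
clock: 34.85
tool_pos: [0.5869, 0.05, 0.1413]
tool_rot: [-3.141, 0.053, 0.0]
ft_force: [-0.4, 4.4, 0.7]
opening: 0.704
```

```bash
python3 - <<'E'
from h import *
st()
E
```

```text
t 34.85 rel mm [ 0.26 58.06] z 141.3 heading -0.002 tilt [-0. -0. -1.] F cross [-0.54  4.42  0.66] open 0.704
```

play_rows --commands "0 0.001 0 0 0 0;0 0 0 0 0 0;0 -0.002 0 0 0 0;0 -0.002 0 0 0 0;0 -0.003 0 0 0 0;0 -0.003 0 0 0 0;0 -0.005 0 0 0 0;0 -0.008 0 0 0 0;0 -0.013 0 0 0 0;0 -0.02 0 0 0 0;0 0 0 0 0 0;0 0 0 0 0 0;0 0 0 0 0 0"

```text
clock: 36.48
tool_pos: [0.5888, 0.1046, 0.1413]
tool_rot: [3.141, -0.053, -0.0]
ft_force: [-0.2, 0.2, 0.0]
opening: 0.703
```

```bash
python3 - <<'E'
from h import *
st(); sidelook((.0,.0),0);p=toplook((.0,.0),0,"t10",3);print(cross(p,CX,CY,skip=("y+",)))
E
```

```text
t 36.48 rel mm [  0.39 112.67] z 141.3 heading -0.0022 tilt [-0.  0. -1.] F cross [-0.2   0.2   0.04] open 0.703
side: rel mm [0.86 1.64] yaw -0.0108 res 0.0014450443075763979 0.0347274357268004
top: rel mm [1.12 0.55] yaw -0.0051 res [0.00034 0.03391]
(array([ 0.5850475 , -0.00816618]), np.float64(-0.033095560939539734), (28, 7), np.float64(0.0001499544605356453))
```

View pics/t10.png

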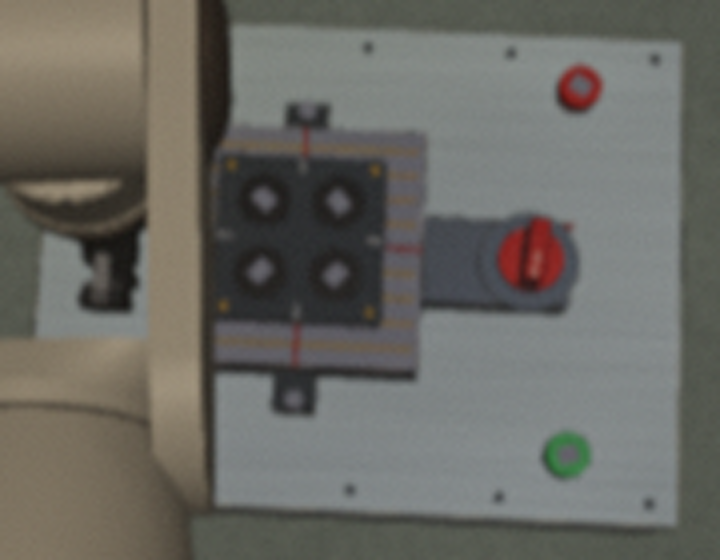

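```bash
python3 - <<'E'
from h import *
f=np.load("top0.npz"); d=f["d"]; p=f["p"]
def world(d):
    v,u=np.mgrid[0:420,0:560]; c=np.stack([(u-top.K[0,2])/top.K[0,0]*d,(v-top.K[1,2])/top.K[1,1]*d,d],-1)
    return (c-top.t)@top.R
W=world(d)
c0=carrier(p,(.594,.001),.2); L=(W[...,:2]-c0[0])@rot(c0[1])
ok=d>0
m=ok&(np.abs(L[...,0])<.047)&(np.abs(L[...,1])<.047)
rm=np.min([np.hypot(L[...,0]-a,L[...,1]-b) for a in(-.024,.024) for b in(-.024,.024)],0)
face=m&(rm<.013); plate=m&(rm>.021)
K=(W[...,:2]-CX)@rot(CY); far=(np.abs(L[...,0])>.062)|(np.abs(L[...,1])>.062)
ch=ok&far&(np.abs(K[...,0])<.072)&(np.abs(K[...,1])<.072)
al=ok&(np.abs(K[...,0])<.15)&(K[...,1]>.1)&(K[...,1]<.16)
for n,q in(("face",face),("plate",plate),("chuck",ch),("alu",al)):
    z=W[...,2][q]; z=z[(z>.05)&(z<.2)]; print(n,len(z),np.median(z),z.mean(),z.std()/len(z)**.5)
# outline fit cross-check: yellow dots
E
```

```text
face 308 0.14670175340766323 0.14662702530599336 0.00010108090785640355
plate 482 0.14358752611310943 0.14348016286535503 8.445669555643258e-05
chuck 888 0.1298621565103237 0.1297881260441566 5.850182314010318e-05
alu 2305 0.07982657895966046 0.07976279997850941 4.0170755923721855e-05
```

```bash
sed -i 's/z=\.149,win/z=.147,win/' h.py; python3 - <<'E'
from h import *
p=toplook((.0,.0),0,None,4); k=cross(p,CX,CY,skip=("y+",));print(k)
p0=np.load("top0.npz")["p"]; print(cross(p0,CX,CY))
c=carrier(p,CX,CY); print(rel(c[0],c[1],k[0],k[1]))
goal(.11,.001,.18,np.pi/2)
E
```

```text
top: rel mm [1.58 0.57] yaw -0.0043 res [0.00025 0.03397]
(array([ 0.5850102, -0.0081046]), np.float64(-0.033432363360369935), (28, 6), np.float64(0.00013614834670342356))
(array([ 0.58480996, -0.00802005]), np.float64(-0.03178359740603488), (15, 10), np.float64(0.00017437297501636103))
(array([0.00136873, 0.00066615]), np.float64(-0.0025555884578941437))
t 36.88 F [ 0.71 -0.64  0.13] open 0.706
turn units [ 1.0000e-03  1.0000e-03 -1.5021e+01] shift new mm [-111.8  109.6  -38.7] shift old mm [109.8 111.6 -38.7]
```

play_rows --commands "0 -0.003 -0.03 0 0 0;0.036 0.038 -0.015 0 0 0;0.037 0.038 0 0 0 0;0.037 0.038 0 0 0 0;0 0 0 0 0 -1;0 0 0 0 0 -1;0 0 0 0 0 -1;0 0 0 0 0 -1;0 0 0 0 0 -1;0 0 0 0 0 -1;0 0 0 0 0 -1;0 0 0 0 0 -1;0 0 0 0 0 -1;0 0 0 0 0 -1;0 0 0 0 0 -1;0 0 0 0 0 -1;0 0 0.01 0 0 -1;0 0 0.015 0 0 -1;0 0 0.01 0 0 -1;0 0 0 0 0 0"

```text
clock: 39.38
tool_pos: [0.6947, -0.0098, 0.1505]
tool_rot: [-2.258, -2.182, 0.002]
ft_force: [-0.6, -0.7, 0.4]
opening: 0.702
```

```bash
python3 - <<'E'
from h import *
st(); sidelook((.0,.0),0,"s10"); goal(0.1,.0,.1385,np.pi/2)
E
```

```text
t 39.38 rel mm [109.85   1.69] z 150.5 heading 1.5683 tilt [ 0.    -0.001 -1.   ] F cross [-0.53 -0.72  0.41] open 0.702
side: rel mm [2.51 5.06] yaw -0.0103 res 0.001307497372419402 0.03472891866314702
t 39.42 F [ 0.34 -0.15  1.12] open 0.706
turn units [-0.005  0.001 -0.042] shift new mm [ -1.7 -10.1  12.7] shift old mm [ -1.7 -10.1  12.7]
```

View pics/s10.png

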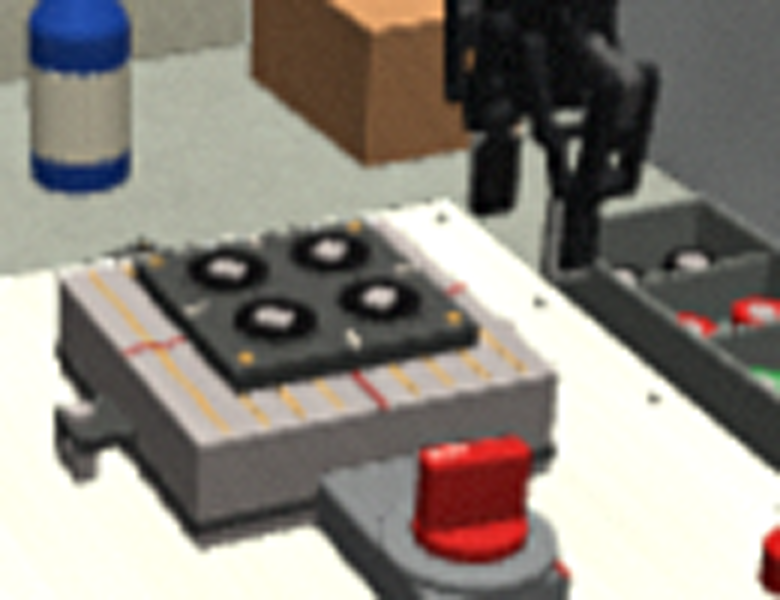

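play_rows --commands "-0.0015 -0.004 0.006 0 0 -0.042;0 -0.008 0.0055 0 0 0;0 -0.008 0 0 0 0;0 -0.008 0 0 0 0;0 -0.005 0 0 0 0;0 -0.003 0 0 0 0;0 -0.002 0 0 0 0;0 -0.002 0 0 0 0;0 -0.002 0 0 0 0;0 -0.002 0 0 0 0;0 -0.002 0 0 0 0;0 0 0 0 0 0"

```text
clock: 40.92
tool_pos: [0.6489, -0.0099, 0.1398]
tool_rot: [2.254, 2.189, 0.0]
ft_force: [1.8, -0.3, -1.1]
opening: 0.707
```

```bash
python3 - <<'E'
from h import *
st()
E
```

```text
t 40.92 rel mm [64.12  0.14] z 139.8 heading 1.5732 tilt [-0.  0. -1.] F cross [ 1.78 -0.27 -1.07] open 0.707
```

play_rows --commands "0 -0.001 0 0 0 0;0 -0.001 0 0 0 0;0 0 0 0 0 0"

```text
clock: 41.3
tool_pos: [0.647, -0.0099, 0.1398]
tool_rot: [2.254, 2.189, 0.0]
ft_force: [3.2, 0.4, -1.2]
opening: 0.702
```

```bash
python3 - <<'E'
from h import *
st()
E
```

```text
t 41.3 rel mm [62.18  0.1 ] z 139.8 heading 1.5732 tilt [-0.  0. -1.] F cross [ 3.16  0.49 -1.19] open 0.702
```

play_rows --commands "0 -0.001 0 0 0 0;0 -0.001 0 0 0 0;0 -0.0008 0 0 0 0;0 0 0 0 0 0"

```text
clock: 41.8
tool_pos: [0.6442, -0.0098, 0.1398]
tool_rot: [2.254, 2.189, 0.0]
ft_force: [3.8, -0.9, 0.3]
opening: 0.702
```

```bash
python3 - <<'E'
from h import *
st()
E
```

```text
t 41.8 rel mm [59.39  0.11] z 139.8 heading 1.5732 tilt [-0.  0. -1.] F cross [ 3.8  -0.74  0.33] open 0.702
```

play_rows --commands "0 0.002 0 0 0 0;0 0.002 0 0 0 0;0 0.003 0 0 0 0;0 0.003 0 0 0 0;0 0.005 0 0 0 0;0 0.008 0 0 0 0;0 0.013 0 0 0 0;0 0.01 0 0 0 0;0 0 0 0 0 0;0 0 0 0 0 0;0 0 0 0 0 0"

```text
clock: 43.18
tool_pos: [0.6899, -0.0111, 0.1399]
tool_rot: [2.254, 2.189, -0.0]
ft_force: [0.1, -0.5, -0.1]
opening: 0.7
```

```bash
python3 - <<'E'
from h import *
st(); sidelook((.0,.003),0);sidelook((.0,.003),0)
goal(0.11,-.152,.19,np.pi/2)
E
```

```text
t 43.17 rel mm [105.14   0.2 ] z 139.9 heading 1.5732 tilt [-0. -0. -1.] F cross [ 0.14 -0.48 -0.11] open 0.7
side: rel mm [2.25 4.98] yaw -0.0066 res 0.0011112756717043502 0.03464619533535594
side: rel mm [2.2  4.88] yaw -0.0066 res 0.0010593876836564077 0.03462381629539393
t 43.27 F [-0.38 -0.38  0.43] open 0.703
turn units [0.001 0.001 0.023] shift new mm [-152.2    4.8  -50. ] shift old mm [-152.2    4.4  -50. ]
```

play_rows --commands "0 -0.008 0 0 0 0;0 -0.008 0 0 0 0;0 -0.008 0 0 0 0;0 -0.004 0 0 0 0;0 -0.003 0 0 0 0;0 -0.002 0 0 0 0;0 -0.002 0 0 0 0;0 -0.002 0 0 0 0;0 -0.002 0 0 0 0;0 -0.002 0 0 0 0;0 -0.002 0 0 0 0;0 -0.001 0 0 0 0;0 -0.001 0 0 0 0;0 -0.001 0 0 0 0;0 0 0 0 0 0"

```text
clock: 45.15
tool_pos: [0.6441, -0.0098, 0.1398]
tool_rot: [2.254, 2.189, 0.0]
ft_force: [4.9, -0.4, -1.0]
opening: 0.702
```

```bash
python3 - <<'E'
from h import *
st()
E
```

```text
t 45.15 rel mm [59.38  0.09] z 139.8 heading 1.5732 tilt [-0.  0. -1.] F cross [ 4.89 -0.29 -0.98] open 0.702
```

Same depth as before; go 1 mm deeper, then release.

play_rows --commands "0 -0.0006 0 0 0 0;0 -0.0006 0 0 0 0;0 0 0 0 0 0;0 0.002 0 0 0 0;0 0.002 0 0 0 0;0 0.003 0 0 0 0;0 0.003 0 0 0 0;0 0.005 0 0 0 0;0 0.008 0 0 0 0;0 0.013 0 0 0 0;0 0.01 -0.015 0 0 0;0 0 -0.02 0 0 0;0 0 -0.015 0 0 0;0 0 0 0 0 0"

```text
clock: 46.9
tool_pos: [0.6893, -0.0111, 0.1916]
tool_rot: [2.252, 2.187, 0.002]
ft_force: [-0.1, 0.7, -0.1]
opening: 0.701
```

```bash
python3 - <<'E'
from h import *
st(); sidelook((.0,.003),0);sidelook((.0,.003),0)
goal(0.0,-.152,.19,np.pi/2)
s=manip.observe(); print(s["q"])
E
```

```text
t 46.9 rel mm [104.52   0.17] z 191.6 heading 1.5732 tilt [-0.     0.002 -1.   ] F cross [-0.12  0.67 -0.09] open 0.701
side: rel mm [1.1 4.9] yaw -0.0048 res 0.0012618552980501012 0.03471836672614151
side: rel mm [1.   4.82] yaw -0.0057 res 0.0012994328468470297 0.03466843137402115
t 47.0 F [-0.54  0.57 -0.7 ] open 0.7
turn units [-0.001  0.001  0.023] shift new mm [-152.2 -103.9   -0.4] shift old mm [-151.9 -104.3   -0.3]
[-1.27798324e-01  4.08187609e-01  1.21752395e+00 -1.12344551e-04
  1.51599809e+00 -1.66927209e+00]
```

```bash
python3 - <<'E'
from h import *
p=np.load("top0.npz")["p"].astype(float)
r=p[:,:,0]-np.maximum(p[:,:,1],p[:,:,2]); m=(r>60).astype(np.uint8); m[:170]=0;m[205:]=0;m[:,:325]=0;m[:,360:]=0
n,l,s,c=cv2.connectedComponentsWithStats(m); print(s[1:],c[1:])
G=CX+rot(CY)@[0,-.152]; print(G, top.proj([[*G,.12],[*G,.15]]))
for k in c[1:]: print(rot(-CY)@(top.atz([k],.128)[0,:2]-CX))
d=np.load("top0.npz")["d"]; print(np.round([d_ for d_ in top.pts(d,[(343,180),(343,184),(342,188),(338,184),(338,187),(347,186)])[:,2]],4))
E
```

```text
[[341 175  10  16 105]
 [335 178   6  13  56]] [[345.27619048 183.07619048]
 [337.55357143 183.58928571]]
[ 0.57998241 -0.15992363] [[342.32124274 184.10326349]
 [343.99764607 181.51593642]]
[ 0.0012317  -0.15853564]
[-0.00103314 -0.13844955]
[0.1498 0.1527 0.1484 0.1215 0.1211 0.1179]
```

play_rows --commands "-0.038 -0.026 0 0 0 0.02;-0.038 -0.026 0 0 0 0;-0.038 -0.026 0 0 0 0;-0.038 -0.026 0 0 0 0;0 0 0 0 0 0;0 0 0 0 0 0"

```text
clock: 47.75
tool_pos: [0.5802, -0.1596, 0.1895]
tool_rot: [-2.256, -2.185, 0.0]
ft_force: [-0.1, -0.4, -0.8]
opening: 0.702
```

```bash
python3 - <<'E'
from h import *
st(); goal(0,-.152,.136,np.pi/2); toplook((0,0),0,"t11",1)
p,d=eyes.get_image("side"); c=p[140:240,250:380,::-1]; cv2.imwrite("pics/s11.png",cv2.resize(np.clip(c.astype(float)*1.5,0,255).astype(np.uint8),None,fx=6,fy=6,interpolation=cv2.INTER_CUBIC))
E
```

```text
t 47.75 rel mm [   0.24 -151.66] z 189.5 heading 1.5707 tilt [ 0. -0. -1.] F cross [-0.07 -0.38 -0.78] open 0.702
t 47.75 F [-0.08 -0.38 -0.78] open 0.702
turn units [-0.003 -0.003 -0.001] shift new mm [-0.3 -0.2 53.5] shift old mm [-0.4 -0.2 53.5]
top: rel mm [-0.31  0.66] yaw 0.0023 res [0.00024 0.034  ]
```

View pics/s11.png

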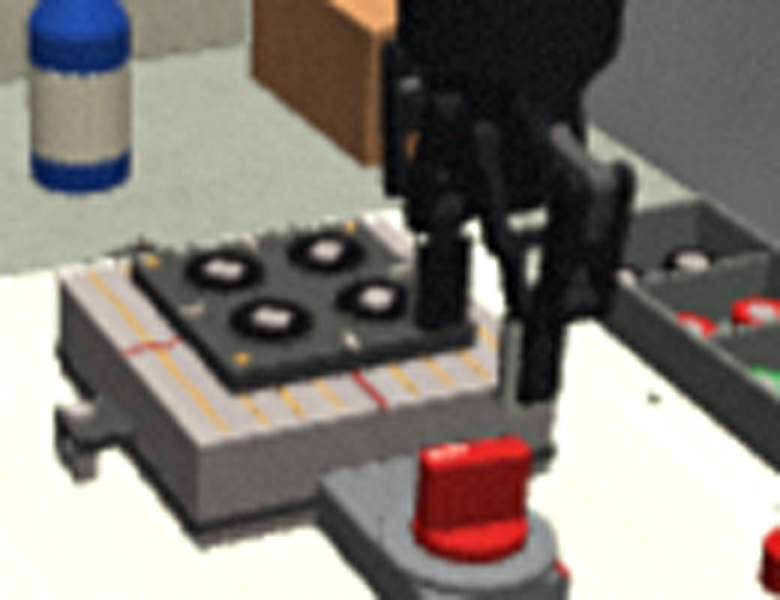

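View pics/t11.png

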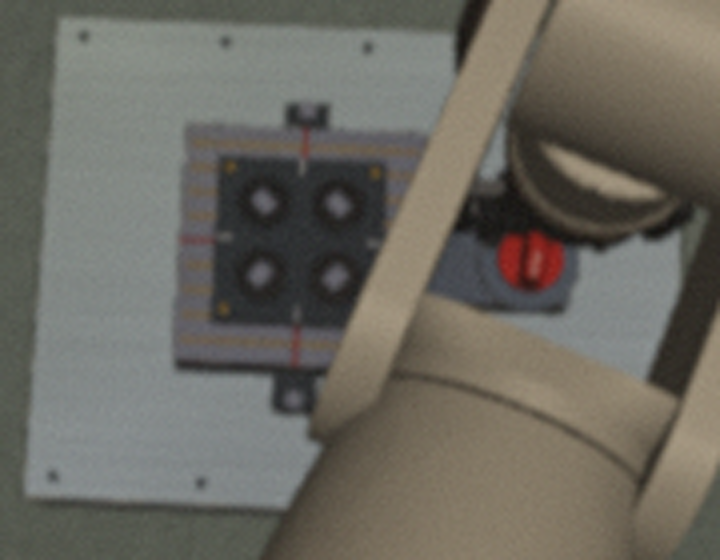

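play_rows --commands "0 0 0.015 0 0 0;0 0 0.015 0 0 0;0 0 0.014 0 0 0;0 0 0.0095 0 0 0;0 0 0 0 0 0"

```text
clock: 48.48
tool_pos: [0.58, -0.1597, 0.1355]
tool_rot: [-2.255, -2.186, 0.001]
ft_force: [-0.2, -0.0, 0.7]
opening: 0.703
```

play_rows --commands "0 0 0 0 0 0;0 0 0 0 0 0;0 0 0 0 0 0;0 0 0 0 0 0;0 0 0 0 0 0;0 0 0 0 0 0" --claw 0.008 --squeeze 20

```text
clock: 49.22
tool_pos: [0.5805, -0.16, 0.1369]
tool_rot: [2.255, 2.186, 0.0]
ft_force: [0.7, -0.8, 5.6]
opening: 0.163
```

```bash
python3 - <<'E'
from h import *
st(); toplook((0,0),0,"t12",1)
E
```

```text
t 49.23 rel mm [   0.55 -152.04] z 136.9 heading 1.5711 tilt [-0.001  0.001 -1.   ] F cross [ 0.71 -0.8   5.63] open 0.163
top: rel mm [-0.22  1.26] yaw 0.0032 res [0.00021 0.03385]
```

play_rows --commands "0 0 -0.001 0 0 0.3;0 0 0 0 0 0.6;0 0 0 0 0 0.9;0 0 0 0 0 0.9;0 0 0 0 0 0.9;0 0 0 0 0 0.9;0 0 0 0 0 0.9;0 0 0 0 0 0.9;0 0 0 0 0 0.9;0 0 0 0 0 0.9;0 0 0 0 0 0.9;0 0 0 0 0 0.9;0 0 0 0 0 0.9;0 0 0 0 0 0.9;0 0 0 0 0 0.9;0 0 0 0 0 0.9;0 0 0 0 0 0.9;0 0 0 0 0 0.6;0 0 0 0 0 0;0 0 0 0 0 0"

```text
clock: 51.78
tool_pos: [0.5801, -0.1598, 0.137]
tool_rot: [-3.141, 0.048, 0.001]
ft_force: [-0.4, -1.4, -4.0]
opening: 0.159
```

```bash
python3 - <<'E'
from h import *
st(); print(manip.observe()["wrist_torque"]); toplook((0,0),0,"t13",1)
E
```

```text
t 51.77 rel mm [ 1.2000e-01 -1.5185e+02] z 137.0 heading 0.0014 tilt [-0.001 -0.    -1.   ] F cross [-0.32 -1.42 -4.05] open 0.159
[-0.16283432 -0.0087968  -0.01290643]
top: rel mm [-0.11  2.19] yaw -0.0008 res [0.00029 0.03387]
```

View pics/t13.png

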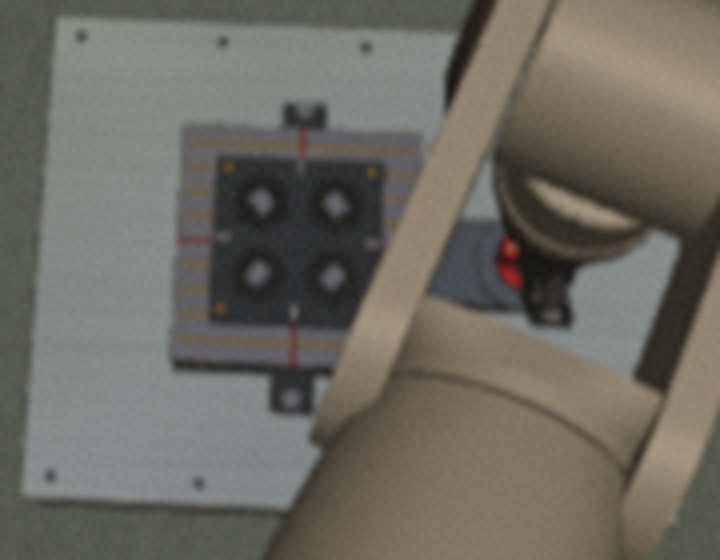

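play_rows --commands "0 0 0 0 0 0;0 0 0 0 0 0;0 0 0 0 0 0;0 0 0 0 0 0;0 0 -0.015 0 0 0;0 0 -0.03 0 0 0;0 0 -0.04 0 0 0;0 0.05 0 0 0 0;0 0.06 0 0 0 0;0 0.06 0 0 0 0;0 0.06 0 0 0 0;0 0 0 0 0 0;0 0 0 0 0 0" --claw 0.05

```text
clock: 53.45
tool_pos: [0.573, -0.3896, 0.2229]
tool_rot: [3.141, -0.05, 0.0]
ft_force: [-0.3, 1.0, 0.0]
opening: 0.581
```

```bash
python3 - <<'E'
from h import *
st(); p=toplook((0,0),0,"t14",3); k=cross(p,CX,CY); print(k); c=carrier(p,CX,CY); print(rel(c[0],c[1],k[0],k[1])); sidelook((.0,.003),0)
E
```

```text
t 53.45 rel mm [ 3.2000e-01 -3.8179e+02] z 222.9 heading -0.0001 tilt [ 0. -0. -1.] F cross [-0.32  0.99  0.01] open 0.581
top: rel mm [-0.25  0.61] yaw 0.0012 res [0.00027 0.03402]
(array([ 0.58499893, -0.00810364]), np.float64(-0.03364129223298562), (27, 8), np.float64(0.00017042367586584393))
(array([-0.00045534,  0.0007098 ]), np.float64(0.0031098811657874342))
side: rel mm [1.19 4.95] yaw -0.003 res 0.001233367216799685 0.03471854169449856
```

View pics/t14.png

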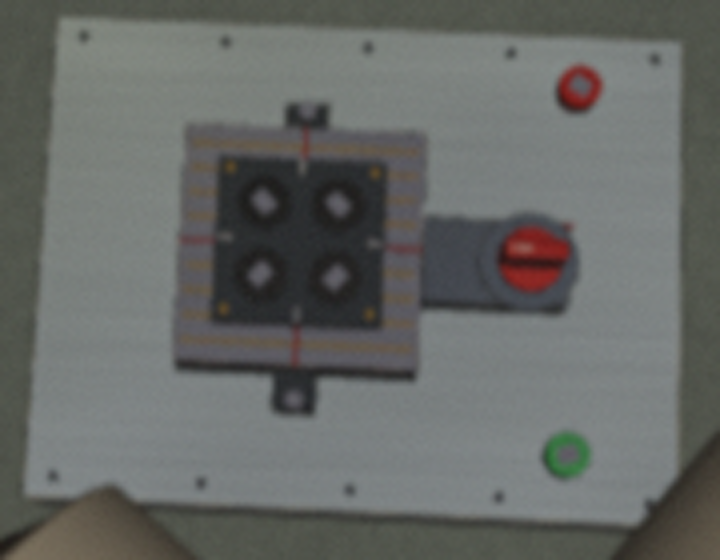

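```bash
python3 -c "
from bench import order
print(order.job_done())"
```

```text
the job is handed in; nothing more can be done
None
```

The carrier sits square and centred on the red cross and the magnet switch is at ON. I handed the job in at about 53.6 s of the 72 s allowed; no verdict is reported.

I nudged the dark carrier with the open fingers as a flat fence: −x, −y twice, +y, +x, −y, then −x twice. I retreated between pushes and re-measured with the cameras. The red switch was then gripped, turned 90° clockwise, and let go.

**Carrier:** the last top-camera check, untouched, put it about (−0.3 to −0.5, +0.6 to +0.7) mm from the cross and about 0.001–0.003 rad out of square. The limits are 2 mm and 0.03 rad.

**Switch:** the gripper held the bar through the full quarter turn (about 1.57 rad). The picture shows the bar across the cross's x, at ON.

**Forces:** the highest push reading was about 7 N along the push, 8.4 N counting the vertical part. I only read forces at the end of each move, so peaks in between were not seen.

**Checks that disagreed:**
- The side camera's absolute position differed from the top camera's by up to about 4 mm in y. I put this down to the side calibration and used that camera only for changes.
- The depth reading showed the carrier's top 2 mm lower than I first assumed. I corrected for that before the final taps.
- The +y push overshot by about 4.5 mm and the second −y push by about 3.6 mm. Both were mended by later pushes.

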